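# Load a lino printing block into a sprung registration jig

## Robot

A 7-joint arm with a two-finger parallel gripper is mounted at the origin on a cart in front of the work surface, level with it; the furniture and walls round the work are solid. World frame = base frame: x ahead of the robot, y to its left, z up, the work surface at z = 0. Lengths are in mm, angles in rad, forces in N, time in s.
With the tool pointing down it reaches from about 400 to 875 mm from the base axis. Payload 4.4 kg.
Tool frame: the origin (TCP) lies at the very end of the fingers, on their centre line; the grasp point (between the pads) lies 19 mm behind it; z points along the fingers, x is the direction in which the jaws open and shut, and the axes are right-handed (so a half turn about z gives the same grasp; the last joint's range is limited). The gripper opens to 85 mm and grips with 20 to 120 N. Pads are 22 mm wide; open, the fingers measure 114 mm over their backs; the gripper's body (76 mm by 85 mm) begins 54 mm behind the grasp point. The pads swing forward as they close: fully open they stand 13 mm farther back than shut.
Start: joints at [1.091, 0.628, 0.038, 1.517, -0.027, 0.996, -0.02], TCP at [261.388, -595.142, 231.313] pointing down, gripper open.
Joint ranges: [-3.06, 3.06], [-0.37, 2.12], [-1.25, 1.32], [0.18, 2.47], [-1.1, 4.24], [0.23, 1.98], [-2.94, 2.94]. Speed limits (rad/s): [2.57, 2.57, 3.14, 3.14, 3.14, 3.14, 3.14].

## Interface

Orientations are given as [roll, pitch, yaw] about the fixed x, y, z axes, in that order (R = Rz(yaw) Ry(pitch) Rx(roll)).
In Python, from cell import ctrl gives the robot as it stands.
- The arm moves only by the shell command python3 -m creep 'ROWS'. ROWS is text: rows parted by semicolons, each of 7 numbers parted by spaces: the shift along the tool's x, y, z in units of 40 mm (1.0 is 40 mm), then the turn, a rotation vector about the tool's x, y, z in degrees, then the closure, from 0 (fully open) to 1 (shut). In form: x y z rx ry rz grip; .... A call has 1 to 10 rows; each row is the pose to reach, as a shift and turn from the pose commanded when the call began, along the tool's axes at that moment; what a row does not reach only later rows make up. A row lasts 1/12 s, in which the tool goes at most 41.7 mm and 7.16 degrees, less where a joint would pass 70% of its speed; a pose out of reach is approached as far as the arm can. A call with a gripper value outside its range is refused whole. The fingers move at their own pace and stop on an object; the grip force is fixed at half the most. Time passes only in rows, so rows that repeat a pose let the fingers close. It gives the time, the measured TCP pose, the force and the opening at its end, in the units of the state.
- ctrl.read_state(): the state, without advancing time (a new reading comes with each control period).
- ctrl.get_image(name): name is "scene" or "top" or "wrist"; returns a dict with "img" (400x640x3 uint8, red, green, blue), "vfov" (degrees; the focal length in pixels is half the picture's height over the tangent of half this angle, whatever the lens; pixels are square), "cx", "cy" (the principal point, pixels), "distortion" ([k1, k2, p1, p2, k3] as OpenCV has them; the pictures are not rectified), "T" (4x4, takes a point from camera to world coordinates); the wrist camera has in their place "tool_from_camera" (4x4, takes a point from camera to tool coordinates, whose origin is the TCP and whose axes are the tool frame's). Camera axes: x right, y up, looking along -z (the intrinsics and any distortion apply to the point x, -y, -z); pixel columns grow to the right and rows downward; lengths in mm; the calibration is good to about 2 mm. A picture is of the moment at which its call begins: read the wrist's pose just before it. There is no depth.
- ctrl.finish_job(): hands the job in, once; it reports no verdict.
Trained networks look in the newest picture that a camera, given by its name, has taken for a name from the list of things; names that differ only in an ending like _2 or _b are one class to them, and where a whole thing is asked for, a point or a joint stands for the part that bears it (a point fixed in the world has none). Each returns a list of dicts, best first, with "score" (0 to 1); they miss things now and then, are a little off and sometimes report something else, mostly with a low value. They report only what shows in the picture. A call takes as long as a camera call.
- ctrl.boxes_of(camera, thing): "rect" ([left, top, right, bottom] in pixels, round what is visible of it).
- ctrl.cut_out(camera, thing): "pixels" (400x640 bool, what is visible of it) and "rect" ([left, top, right, bottom] in pixels, round what is visible of it).
The state is a dict: "clock": time; "qpos": joint angles; "qd": joint speeds; "tau": joint torques, N m; "eef_pos": TCP position; "tool_rot": TCP orientation; "force": force on the tool from outside, world axes, zero at the start; "torque": the same for the moment, N m; "width": finger opening in mm.
Only numpy, scipy, OpenCV 4.12 (cv2) and the standard library are available. Lean on these libraries where they do the work, as an engineer would, in place of code of your own. Each camera call takes 0.05 s, during which the arm holds its last target.

## Task

Set the oblong lino block up for printing in the registration jig: tuck the lower edge of one short end into the pocket against the sprung bar, press the bar back with it, and rock the other end down behind the fixed stop until the block drops flat and lies fully home on the card packing, then let go. Work gently, by feel: never force the block or the jig, and leave the other two blocks where they lie.

Things in the scene. Friction and masses are not known exactly. Their poses are not given: they have to be found in the camera images.
- block_oblong_centre (a point): Centre of the oblong printing block, 90 x 50 x 30 mm (x along its length, y across its width, z up): plywood with a 4 mm red-brown lino face on top. Loose, lying flat, face up, 80 to 150 g. Grip it across the 50 mm width in its upper half: its lower 10 mm goes between the rails. Either short end may go to the sprung bar.
- pocket (a point): Nominal centre of the jig's pocket at the height of the tops of rails, stop and sprung bar, 24 mm above the table; x from sprung bar to stop, z up. Floor: card packing, 8.5 to 10 mm below, not reported. Two side rails, x = -34 to 45 mm, 10 mm thick, inner faces 52 mm apart; set by hand, the pair stands up to 2.6 mm off centre to either side, not reported: both are to be felt.
- stop_edge (a point): Middle of the upper inner edge of the fixed stop, 45 mm from pocket along its x. The stop is an aluminium bar 12 mm thick behind this edge, 72 mm wide. Edges of stop, rails and bar are square, with no lead-in. Seated, the block touches the stop, its centre 45 mm from it, within 1 mm of midway between the rails, 5 to 6.5 mm above this edge.
- sprung_bar (a joint): How far (m) the sprung steel bar is pressed back from the stop: 0 at rest, 0.004 with the block seated, hard end at 0.007. Takes 3 N to start, 6 N at 4 mm, 8 N at 7 mm. Its face is 41 mm from pocket on the -x side at rest, so the gap is 4 mm shorter than the block. It is 60 mm wide, 10 mm thick, 6.5 mm high, top level with pocket.
- jig: The jig, screwed down: plywood base 200 x 116 x 12 mm reaching from x = -94 to 106 mm, y = -58 to 58 mm; origin on the table, 24 mm under pocket, same axes. The springs' holder behind the sprung bar spans x = -86 to -70 mm and is 28 mm high above the table; two 3.5 mm high paper pins stand on the base at x = 88 mm.
- block_oblong: The oblong block; origin at the centre of its underside, 15 mm below its centre point, same axes. Rubbing on the sprung bar can hold it up short of the packing, so it wants pressing home with a light 5 to 8 N before it is let go.
- block_square_centre (a point): Centre of another lino block, 62 x 62 x 30 mm, which does not fit this jig.
- block_strip_centre (a point): Centre of a third lino block, 112 x 38 x 30 mm, which does not fit this jig.

How it is judged (in metres and radians):
On the way:
1. one lower end edge of the oblong block is down in the pocket and presses the sprung bar back by more than 2 mm while the other end is still raised (block tilted more than 4 degrees) (value of joint sprung_bar above 0.002 m and contact force between block_oblong and jig above 1 N and angle between block_oblong_centre's own z axis and vertical between 0.07 and 0.6 rad and horizontal distance between block_oblong_centre and pocket below 0.02 m and z of block_oblong_centre in the frame of pocket below 0.03 m), for 0.2 s.
At the end, for the whole second after the job is handed in: The oblong block lies released and still in the pocket, flat (within 1.1 degrees) and square to the jig (2 degrees), its centre within 2.5 mm of the pocket's in plan, down on the packing, the sprung bar pressed back 2.5 to 5.5 mm; the other two blocks are within 20 mm of where they lay (x of block_oblong_centre in the frame of pocket between -0.0025 and 0.0025 m and y of block_oblong_centre in the frame of pocket between -0.0045 and 0.0045 m and z of block_oblong_centre in the frame of pocket between 0.004 and 0.0078 m and angle between block_oblong_centre's own z axis and vertical below 0.02 rad and angle between the x axis of block_oblong and the x axis of jig, either way round below 0.035 rad and value of joint sprung_bar between 0.0025 and 0.0055 m and linear speed of block_oblong below 0.01 m/s and distance of each of block_square_centre, block_strip_centre from where it was at the start of the episode below 0.02 m); the robot touches nothing.
It fails at once if the oblong block is forced: more than 30 N between it and the jig or its packing (contact force between block_oblong and jig above 30 N).
It fails at once if the fingers or arm press on the jig with more than 30 N (contact force between the arm and jig above 30 N).
It fails at once if another block is moved by more than 20 mm (distance of any of block_square_centre, block_strip_centre from where it was at the start of the episode above 0.02 m).
It also fails if it takes over 72 s, if anything falls off the work surface, if the arm or the gripper's body presses on something with over 40 N, if the wrist force passes 120 N, or if a joint passes its speed limit or range.

## Working session

There is one attempt and no reset: what is moved stays moved. The work goes in short steps, Python scripts to look and compute and a shell command to move; the robot and the scene stay as the last step left them, time stands still between calls to the robot, and variables do not carry over. Pictures are saved under pics/ and viewed, and the job is handed in when it is done.

```bash
mkdir -p pics; ls
python3 - <<'E'
from cell import ctrl
import cv2
s=ctrl.read_state()
print({k:(v if not hasattr(v,'__len__') else [round(float(x),3) for x in v]) for k,v in s.items()})
for n in ["scene","top","wrist"]:
    d=ctrl.get_image(n)
    cv2.imwrite(f"pics/{n}0.png",d["img"][:,:,::-1])
    print(n,{k:v for k,v in d.items() if k!="img"})
    for t in ["block_oblong","block_square_centre","block_strip_centre","jig","sprung_bar"]:
        r=ctrl.boxes_of(n,t); print(t,[(round(q["score"],2),[int(x) for x in q["rect"]]) for q in r[:3]])
E
```

```text
pics
{'clock': 0.0, 'qpos': [1.091, 0.629, 0.038, 1.518, -0.027, 0.996, -0.02], 'qd': [0.001, -0.001, 0.002, -0.001, -0.002, -0.001, 0.002], 'tau': [0.0, -56.34, 1.226, -19.344, 0.011, 0.011, -0.0], 'eef_pos': [261.131, -594.547, 230.38], 'tool_rot': [-3.142, 0.002, -1.157], 'force': [0.932, -0.419, -0.699], 'torque': [0.05, 0.014, -0.088], 'width': 85.44840513824565}
scene {'vfov': 51.313111961151485, 'cx': 315.59236285572996, 'cy': 201.74986323781263, 'distortion': array([-0.03785926,  0.        ,  0.        ,  0.        ,  0.        ]), 'T': array([[-8.91369830e-01,  3.32210273e-01, -3.08376653e-01,
         2.43671987e+02],
       [-4.52937928e-01, -6.26503333e-01,  6.34303403e-01,
         3.93475110e+02],
       [ 1.75231061e-02,  7.05074399e-01,  7.08916802e-01,
         6.39290145e+02],
       [ 0.00000000e+00,  0.00000000e+00,  0.00000000e+00,
         1.00000000e+00]])}
block_oblong [(0.7, [325, 191, 382, 230])]
block_square_centre [(0.57, [274, 179, 316, 212]), (0.33, [287, 270, 316, 295])]
block_strip_centre [(0.89, [360, 150, 414, 183])]
jig [(0.71, [222, 221, 343, 322])
[... 790 characters left out ...]
284, 255])]
sprung_bar [(0.71, [228, 224, 255, 234]), (0.35, [397, 206, 418, 259])]
wrist {'vfov': 69.35787588608449, 'cx': 316.5473943514568, 'cy': 200.84222919089305, 'distortion': array([-0.04744285,  0.        ,  0.        ,  0.        ,  0.        ]), 'tool_from_camera': array([[ 9.99999102e-01,  1.25557816e-03, -4.68407825e-04,
        -5.07463165e-02],
       [ 1.04170442e-03, -9.48186605e-01, -3.17712256e-01,
        -8.29417544e+01],
       [-8.43050596e-04,  3.17711482e-01, -9.48187061e-01,
        -1.42789199e+02],
       [ 0.00000000e+00,  0.00000000e+00,  0.00000000e+00,
         1.00000000e+00]])}
block_oblong []
block_square_centre []
block_strip_centre []
jig []
sprung_bar []
```

Run:
```python
import cv2
for n,c in [("scene",(130,340,200,440)),("top",(140,280,190,440))]:
    i=cv2.imread(f"pics/{n}0.png")
    j=i[c[0]:c[1],c[2]:c[3]]
    f=min(800/j.shape[1],600/j.shape[0])
    cv2.imwrite(f"pics/{n}0z.png",cv2.resize(j,None,fx=f,fy=f,interpolation=cv2.INTER_CUBIC))
```

```text
(no output)
```

View pics/scene0.png

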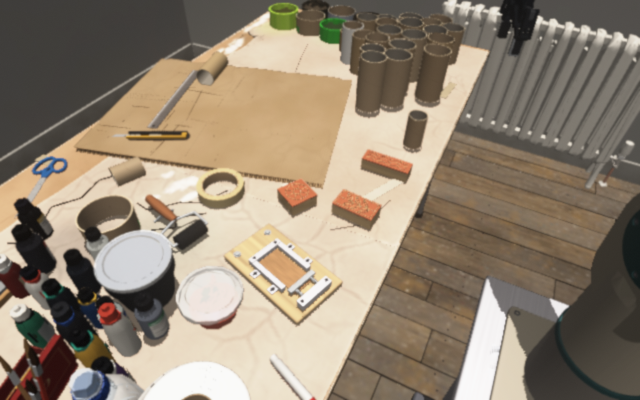

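View pics/scene0z.png

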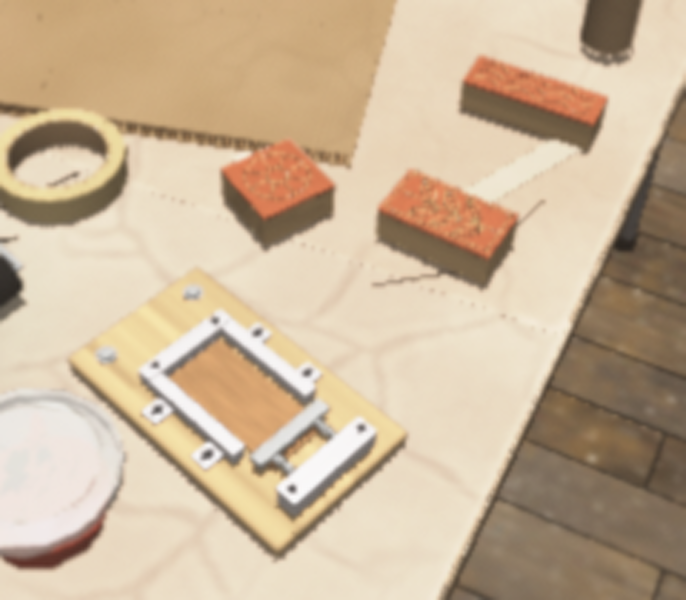

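View pics/top0z.png

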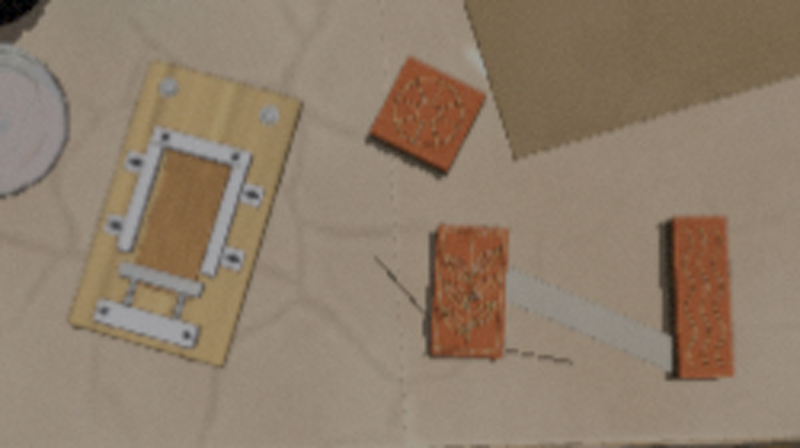

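The scene shows the jig (base about 222–343, 221–322) with its stop pointing away from the robot. The oblong block is at about (355, 210), the square at (297, 195) and the strip at (387, 165). Next I measure coarse positions from the top view.

```bash
cat > h.py <<'E'
import numpy as np, cv2
from cell import ctrl
from scipy.spatial.transform import Rotation as R
def K(d):
    h=d["img"].shape[0]; f=h/2/np.tan(np.radians(d["vfov"]/2))
    return np.array([[f,0,d["cx"]],[0,f,d["cy"]],[0,0,1.]])
def tool(s=None):
    s=s or ctrl.read_state(); T=np.eye(4); T[:3,:3]=R.from_euler('xyz',s["tool_rot"]).as_matrix(); T[:3,3]=s["eef_pos"]; return T
def snap(n):
    s=ctrl.read_state(); d=ctrl.get_image(n)
    if "T" not in d:
        M=np.array(d["tool_from_camera"]).copy()
        if np.abs(M[:3,3]).max()<1: M[:3,3]*=1000
        d["T"]=tool(s)@M
    return d
def unproj(d,px,z):
    px=np.asarray(px,float).reshape(-1,1,2)
    u=cv2.undistortPoints(px,K(d),np.asarray(d["distortion"])).reshape(-1,2)
    ray=np.c_[u[:,0],-u[:,1],-np.ones(len(u))]@d["T"][:3,:3].T
    c=d["T"][:3,3]; t=(z-c[2])/ray[:,2]
    return c+ray*t[:,None]
def proj(d,P):
    P=np.asarray(P,float).reshape(-1,3); q=(P-d["T"][:3,3])@d["T"][:3,:3]
    q=q*[1,-1,-1]
    return cv2.projectPoints(q,np.zeros(3),np.zeros(3),K(d),np.asarray(d["distortion"]))[0].reshape(-1,2)
def save(img,n,crop=None):
    j=img[:,:,::-1]
    if crop: j=j[crop[0]:crop[1],crop[2]:crop[3]]
    f=min(800/j.shape[1],600/j.shape[0]); cv2.imwrite(f"pics/{n}.png",cv2.resize(j,None,fx=f,fy=f,interpolation=cv2.INTER_CUBIC))
E
python3 - <<'E'
from h import *
np.set_printoptions(precision=1,suppress=True)
d=snap("top")
for t,z in [("block_oblong",30),("block_square_centre",30),("block_strip_centre",30),("jig",12),("sprung_bar",24)]:
    r=ctrl.cut_out("top",t)[0]; m=r["pixels"].astype(np.uint8)
    c=max(cv2.findContours(m,0,cv2.CHAIN_APPROX_NONE)[0],key=cv2.contourArea)
    W=unproj(d,c,z)[:,:2].astype(np.float32)
    print(t,r["score"],r["rect"],cv2.minAreaRect(W))
E
```

```text
block_oblong 0.72 [325.0, 211.2, 348.3, 251.9] ((431.20086669921875, -184.71841430664062), (47.879634857177734, 86.03230285644531), 84.7794418334961)
block_square_centre 0.78 [306.9, 158.7, 345.5, 194.9] ((554.8921508789062, -157.5026397705078), (63.29765319824219, 66.67247772216797), 61.45213317871094)
block_strip_centre 0.85 [398.3, 206.3, 419.9, 255.1] ((423.555908203125, -343.6923522949219), (43.997615814208984, 111.39915466308594), 89.4521713256836)
jig 0.79 [207.3, 161.7, 285.1, 254.6] ((494.615478515625, 15.112411499023438), (118.94062042236328, 201.34632873535156), 73.11634063720703)Traceback (most recent call last):
  File "<stdin>", line 5, in <module>
IndexError: list index out of range
```

```bash
cat >> h.py <<'E'
def togo(pos,rot,ref=None):
    T=tool() if ref is None else ref
    Rt=R.from_euler('xyz',rot,degrees=True).as_matrix()
    return np.round(T[:3,:3].T@(np.array(pos)-T[:3,3])/40,3), np.round(R.from_matrix(T[:3,:3].T@Rt).as_rotvec(degrees=True),2)
E
python3 -c "
from h import *
print(togo((431,-185,230),(180,0,-95.2)))"
python3 -m creep '-7.68 -8 0 0 0 29 0;-7.68 -8 0 0 0 29 0;-7.68 -8 0 0 0 29 0;-7.68 -8 0 0 0 29 0;-7.68 -8 0 0 0 29 0;-7.68 -8 0 0 0 29 0;-7.68 -8 0 0 0 29 0;-7.68 -8 0 0 0 29 0;-7.68 -8 0 0 0 29 0;-7.68 -8 0 0 0 29 0'
```

```text
(array([-7.684, -8.005,  0.033]), array([-0. ,  0. , 28.9]))
clock: 2.03
eef_pos: [421.1, -208.2, 231.7]
tool_rot: [-3.141, -0.0, -1.663]
force: [1.5, 0.6, -0.0]
width: 85.4
```

Run:
```python
from h import *
np.set_printoptions(precision=1,suppress=True)
d=snap("wrist"); save(d["img"],"w1")
for t in ["block_oblong","jig","block_square_centre","sprung_bar"]:
  for r in ctrl.cut_out("wrist",t)[:2]: 
    m=r["pixels"].astype(np.uint8)
    c=max(cv2.findContours(m,0,cv2.CHAIN_APPROX_NONE)[0],key=cv2.contourArea)
    W=unproj(d,c,30 if 'block' in t else 12)[:,:2].astype(np.float32)
    print(t,r["score"],r["rect"],cv2.minAreaRect(W))
```

```text
block_oblong 0.82 [276.5, 128.3, 319.5, 202.1] ((433.6420593261719, -185.7945098876953), (49.5947151184082, 91.02259826660156), 84.72856903076172)
jig 0.93 [89.7, 36.6, 189.0, 211.2] ((496.0728454589844, 10.700706481933594), (118.89327239990234, 198.4431915283203), 72.98342895507812)
block_square_centre 0.69 [225.3, 18.9, 298.7, 99.6] ((558.269287109375, -162.19142150878906), (64.95145416259766, 61.94224548339844), 60.86101531982422)
sprung_bar 0.81 [102.6, 165.5, 156.8, 183.6] ((443.11236572265625, 35.33808898925781), (64.34171295166016, 15.556605339050293), 72.71843719482422)
```

View pics/w1.png

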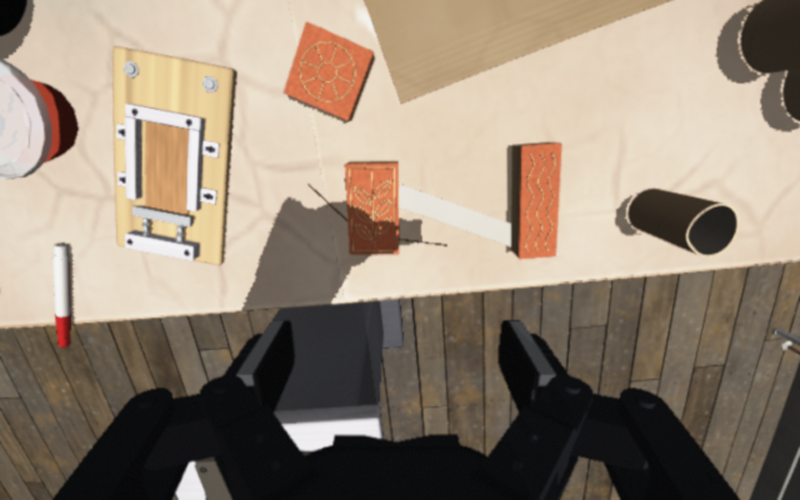

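The block is in clear view at (433, -186) with yaw -5.3°, and the top view agrees to 2 mm. I go down over it now.

```bash
python3 -c "
from h import *
print(togo((433,-185.5,60),(180,0,-95.3)))"
```

```text
(array([-0.655, -0.251,  4.287]), array([-0.02, -0.04,  0.04]))
```

```bash
python3 -m creep '-0.2 -0.08 1 0 0 0 0;-0.4 -0.16 2 0 0 0 0;-0.6 -0.25 3 0 0 0 0;-0.65 -0.25 3.8 0 0 0 0;-0.65 -0.25 4.2 0 0 0 0;-0.65 -0.25 4.29 0 0 0 0;-0.65 -0.25 4.29 0 0 0 0;-0.65 -0.25 4.29 0 0 0 0'
python3 - <<'E'
from h import *
d=snap("wrist"); save(d["img"],"w2")
r=ctrl.cut_out("wrist","block_oblong")[0]; m=r["pixels"].astype(np.uint8)
c=max(cv2.findContours(m,0,cv2.CHAIN_APPROX_NONE)[0],key=cv2.contourArea)
W=unproj(d,c,30)[:,:2].astype(np.float32)
print(r["score"],r["rect"],cv2.minAreaRect(W)); print(togo((433,-185.5,12),(180,0,-95.3)))
E
```

```text
clock: 2.95
eef_pos: [433.1, -186.8, 60.4]
tool_rot: [-3.141, -0.001, -1.666]
force: [-0.6, -0.1, 0.2]
width: 85.0
0.55 [275.5, 163.4, 355.4, 295.7] ((435.34088134765625, -186.72142028808594), (50.675697326660156, 95.19978332519531), 85.04376220703125)
(array([-0.021,  0.025,  1.227]), array([-0.16, -0.06, -0.07]))
```

View pics/w2.png

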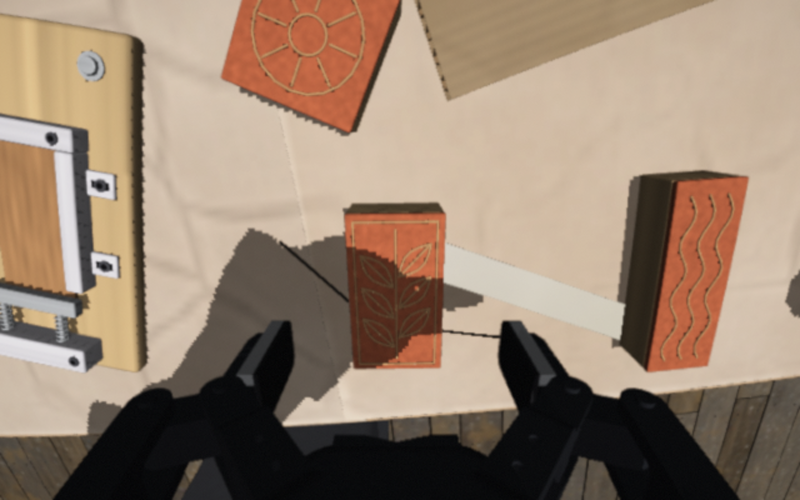

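```bash
python3 -m creep '0 0 0.3 0 0 0 0;0 0 0.6 0 0 0 0;0 0 0.9 0 0 0 0;0 0 1.1 0 0 0 0;0 0 1.2 0 0 0 0;0 0 1.2 0 0 0 0'
python3 -m creep '0 0 0 0 0 0 0.3;0 0 0 0 0 0 0.4;0 0 0 0 0 0 0.6;0 0 0 0 0 0 0.8;0 0 0 0 0 0 1;0 0 0 0 0 0 1;0 0 0 0 0 0 1;0 0 0 0 0 0 1;0 0 0 0 0 0 1;0 0 0 0 0 0 1'
```

```text
clock: 3.55
eef_pos: [433.7, -185.4, 12.3]
tool_rot: [-3.14, -0.001, -1.664]
force: [-0.7, -0.3, -0.1]
width: 85.1
clock: 4.38
eef_pos: [433.5, -185.4, 12.8]
tool_rot: [-3.14, 0.0, -1.663]
force: [-0.6, 1.1, 6.8]
width: 48.5
```

Run:
```python
from h import *
d=snap("wrist"); save(d["img"],"w3"); print(ctrl.read_state()["torque"])
```

```text
[0.05582635 0.13192816 0.07293523]
```

View pics/w3.png

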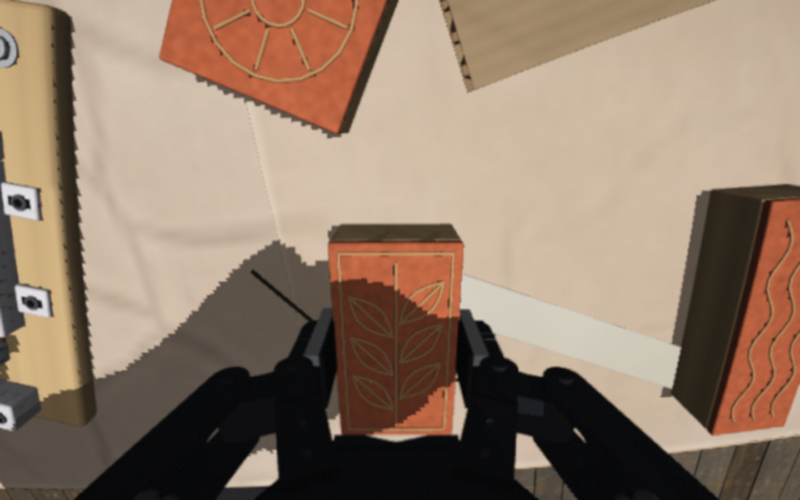

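The grip is good: width 48.5 mm, with the block face centred between the pads at zoomed column 397. I lift it and move to hover by the jig.

```bash
python3 -m creep '0 0 -0.2 0 0 0 1;0 0 -0.6 0 0 0 1;0 0 -1.2 0 0 0 1;0 0 -2 0 0 0 1;0 0 -2.8 0 0 0 1;0 0 -2.8 0 0 0 1'
python3 -c "
from h import *
print(togo((432,32,125),(180,0,-107)))"
```

```text
clock: 4.93
eef_pos: [435.3, -186.8, 128.8]
tool_rot: [-3.133, -0.003, -1.664]
force: [1.1, -1.1, -0.4]
width: 48.7
(array([-5.44 ,  0.592,  0.077]), array([-0.48, -0.1 , 11.67]))
```

```bash
python3 -m creep '-0.7 0.1 0 0 0 2 1;-1.5 0.2 0 0 0 4 1;-2.4 0.3 0 0 0 6 1;-3.3 0.4 0 0 0 8 1;-4.2 0.5 0 0 0 10 1;-4.9 0.59 0 0 0 11.7 1;-5.3 0.59 0 0 0 11.7 1;-5.44 0.59 0 0 0 11.7 1;-5.44 0.59 0 0 0 11.7 1;-5.44 0.59 0 0 0 11.7 1'
python3 - <<'E'
from h import *
d=snap("wrist"); save(d["img"],"w4"); np.savez("w4.npz",**d)
for t in ["jig","sprung_bar","block_oblong"]:
  for r in ctrl.cut_out("wrist",t)[:2]: 
    m=r["pixels"].astype(np.uint8)
    c=max(cv2.findContours(m,0,cv2.CHAIN_APPROX_NONE)[0],key=cv2.contourArea)
    W=unproj(d,c,12)[:,:2].astype(np.float32)
    print(t,r["score"],r["rect"],cv2.minAreaRect(W))
E
```

```text
clock: 5.77
eef_pos: [429.6, 32.7, 123.9]
tool_rot: [-3.141, -0.001, -1.868]
force: [-0.2, -0.1, -1.1]
width: 48.8
jig 0.95 [241.7, 0.0, 388.5, 229.0] ((492.93829345703125, 14.663619995117188), (116.67179107666016, 189.85888671875), 72.93720245361328)
sprung_bar 0.67 [279.6, 176.3, 321.7, 178.6] ((457.0525817871094, 54.88868713378906), (3.6558055877685547, 0.9301865696907043), 72.85670471191406)
block_oblong 0.76 [263.5, 178.9, 368.6, 347.7] ((354.3656311035156, 56.45738220214844), (101.0245590209961, 194.80532836914062), 73.25933837890625)
```

View pics/w4.png

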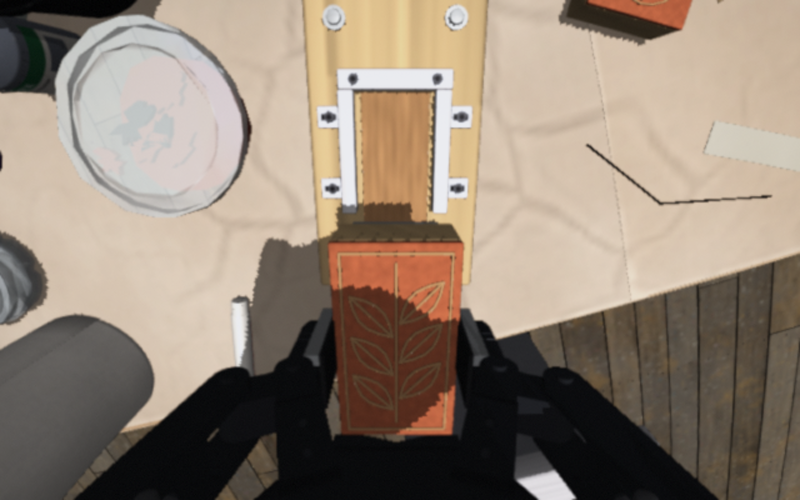

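The wrist picture shows the jig pocket directly ahead of the gripped block. In zoomed pixels the stop is at rows 70–88 and the rails at columns 340–357 and 434–450. I measure the rail inner edges and the stop edge more precisely.

Run:
```python
from h import *
np.set_printoptions(precision=1,suppress=True,linewidth=200)
d=dict(np.load("w4.npz")); img=d["img"]
save(img,"w4z",(50,180,240,400))
g=img.astype(int)
for row in [80,90,100,110,120,130,140,150,160]:
    print(row,[tuple(g[row,c]) [2] for c in range(264,296)],'|',[g[row,c][2] for c in range(336,366)])
for col in [300,316,330]:
    print(col,[g[r,col][2] for r in range(50,85)])
```

```text
80 [np.int64(138), np.int64(133), np.int64(129), np.int64(126), np.int64(124), np.int64(143), np.int64(198), np.int64(233), np.int64(239), np.int64(240), np.int64(239), np.int64(240), np.int64(240), np.int64(240), np.int64(239), np.int64(239), np.int64(237), np.int64(219), np.int64(159), np.int64(114), np.int64(127), np.int64(141), np.int64(143), np.int64(133), np.int64(104), np.int64(89), np.int64(92), np.int64(95), np.int64(94), np.int64(93), np.int64(93), np.int64(92)] | [np.int64(90), np.int64(92), np.int64(93), np.int64(93), np.int64(93), np.int64(93), np.int64(93), np.int64(109), np.int64(131), np.int64(121), np.int64(84), np.int64(69), np.int64(117), np.int64(194), np.int64(234), np.int64(239), np.int64(240), np.int64(240), np.int64(240), np.int64(239), np.int64(240), np.int64(240), np.int64(240), np.int64(237), np.int64(222), np.int64(178), np.int64(149), np.int64(144), np.int64(144), np.int64(143)]
90 [np.int64(131), np.int64(164), np.int64(196), np.int64(214), np.int64(228), np.int64(230), np.int64(227), np.int64(231), np.int64(238), np.int64(240), np.int64(240), np.int64(2
[... 8057 characters left out ...]
, np.int64(68), np.int64(60), np.int64(71), np.int64(85), np.int64(90), np.int64(92), np.int64(92), np.int64(92), np.int64(92), np.int64(93), np.int64(93), np.int64(93), np.int64(93)]
330 [np.int64(136), np.int64(135), np.int64(135), np.int64(134), np.int64(151), np.int64(208), np.int64(234), np.int64(238), np.int64(239), np.int64(239), np.int64(239), np.int64(239), np.int64(239), np.int64(239), np.int64(239), np.int64(239), np.int64(239), np.int64(239), np.int64(239), np.int64(233), np.int64(203), np.int64(126), np.int64(68), np.int64(58), np.int64(74), np.int64(89), np.int64(93), np.int64(92), np.int64(92), np.int64(92), np.int64(93), np.int64(92), np.int64(93), np.int64(92), np.int64(92)]
```

View pics/w4z.png

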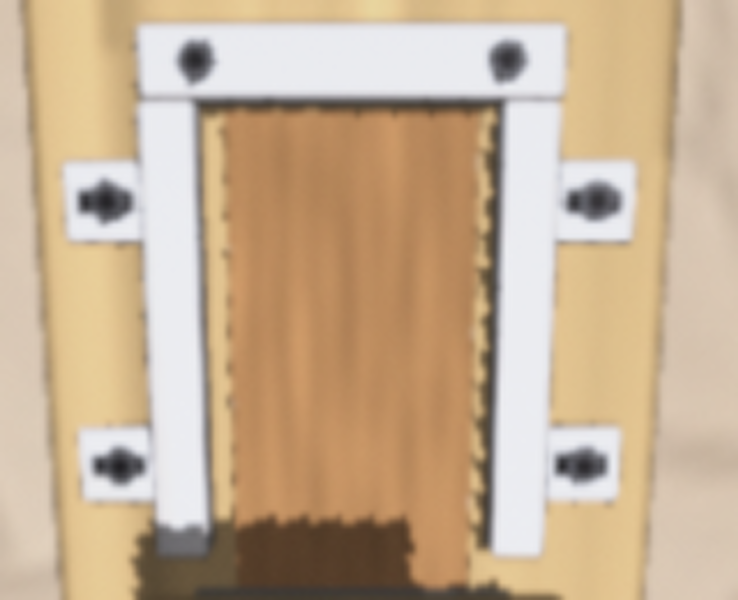

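```bash
cat >> h.py <<'E'
def cross(v,lo,hi,th,rising):
    for i in range(lo,hi):
        a,b=float(v[i]),float(v[i+1])
        if rising and a<th<=b or (not rising and a>=th>b): return i+(a-th)/(a-b)
    return np.nan
E
python3 - <<'E'
from h import *
np.set_printoptions(precision=2,suppress=True,linewidth=160)
d=dict(np.load("w4.npz")); B=d["img"][:,:,2].astype(float)
rows=[r for r in range(76,164,3)]
L=np.array([[cross(B[r],276,292,175,False),r] for r in rows]); Rr=np.array([[cross(B[r],340,356,160,True),r] for r in rows])
S=np.array([[c,cross(B[:,c],62,76,165,False)] for c in range(290,346,3)])
SL=np.array([[cross(B[r],262,285,190,True),r] for r in range(58,68)]); SR=np.array([[cross(B[r],350,370,190,False),r] for r in range(58,68)])
T=tool(); print(T[:3,3])
def jt(px,z): # tool coords
    W=unproj(d,px,z); return W
def line(W):
    vx,vy,x,y=cv2.fitLine(W[:,:2].astype(np.float32),cv2.DIST_HUBER,0,.01,.01).ravel(); return np.array([vx,vy]),np.array([x,y])
out={}
for n,p in dict(L=L,R=Rr,S=S).items():
    W=jt(p,24); v,c=line(W); out[n]=(v,c); n_=np.array([-v[1],v[0]]); print(n,np.degrees(np.arctan2(v[1],v[0])),c,np.abs((W[:,:2]-c)@n_).max())
a=np.radians(-17.0)
ang=np.mean([np.degrees(np.arctan(v[1]/v[0])) for v in (out['L'][0],out['R'][0])]); print("yaw",ang)
a=np.radians(ang); X=np.array([np.cos(a),np.sin(a)]);Y=np.array([-X[1],X[0]])
print("rail y L,R",out['L'][1]@Y,out['R'][1]@Y,"stop x",out['S'][1]@X)
sl=jt(SL,24)[:,:2]@Y; sr=jt(SR,24)[:,:2]@Y; print("stop ends",sl,sr)
midr=(out['L'][1]@Y+out['R'][1]@Y)/2; mids=(np.nanmedian(sl)+np.nanmedian(sr))/2; sx=out['S'][1]@X
print("rail mid",midr,"stop mid",mids,"pocket",X*(sx-45)+Y*mids,"tool",T[:2,3]@X,T[:2,3]@Y,np.degrees(np.arctan2(T[1,0],T[0,0])))
# block in hand
g=d["img"].astype(int); rd=g[:,:,0]-g[:,:,2]
for r in [200,230,300,330]: print(r, g[r,258:275].tolist()[::2], g[r,360:376].tolist()[::2])
print(g[185:200,300].tolist())
E
```

```text
[429.54  32.16 123.85]
L -17.121937 [511.88  36.74] 0.16805769680867771
R -16.975061 [495.2  -13.03] 0.11662100509401437
S 72.857925 [533.4    2.41] 0.061328277538011206
yaw -17.0485
rail y L,R 185.19952 132.72324 stop x 509.2567
stop ends [194.05 194.   194.01 194.07 194.06 194.01 194.01 194.02 194.01 193.95] [122.86 122.85 122.82 122.79 122.76 122.74 122.69 122.62 122.62 122.62]
rail mid 158.96138 stop mid 158.38021368923881 pocket [490.29  15.31] tool 401.2416523103499 156.67733072135795 -107.15878032846393
200 [[101, 84, 60], [104, 86, 62], [121, 79, 56], [184, 97, 65], [189, 100, 67], [194, 103, 69], [191, 103, 68], [190, 103, 68], [189, 102, 67]] [[197, 109, 73], [192, 105, 69], [196, 105, 70], [203, 110, 73], [207, 112, 75], [194, 126, 86], [225, 195, 144], [228, 201, 149]]
230 [[98, 88, 78], [99, 89, 79], [100, 90, 80], [88, 67, 56], [159, 84, 56], [182, 97, 64], [158, 88, 59], [170, 127, 87], [129, 73, 48]] [[181, 129, 87], [192, 125, 84], [205, 110, 74], [202, 109, 73], [183, 113, 85], [198, 178, 159], [210, 192, 172], [213, 196, 176]]
300 [[13, 13, 14], [8, 8, 9], [9, 8, 9], [6, 5, 7], [8, 8, 7], [63, 53, 46], [89, 51, 38], [87, 45, 30], [85, 46, 31]] [[85, 44, 29], [84, 43, 29], [65, 38, 30], [13, 13, 13], [6, 6, 7], [7, 7, 6], [5, 5, 6], [12, 12, 13]]
330 [[10, 11, 12], [50, 44, 39], [97, 86, 75], [98, 89, 77], [96, 87, 75], [99, 89, 77], [97, 84, 72], [81, 48, 35], [81, 42, 29]] [[197, 106, 70], [138, 75, 54], [43, 42, 44], [42, 42, 45], [42, 42, 45], [41, 42, 45], [32, 32, 35], [13, 14, 15]]
[[78, 65, 47], [75, 63, 45], [73, 61, 44], [75, 63, 45], [77, 64, 45], [75, 63, 44], [79, 64, 46], [77, 56, 40], [89, 51, 34], [142, 75, 49], [182, 97, 64], [198, 107, 71], [202, 110, 73], [201, 108, 73], [199, 107, 71]]
```

```bash
cat >> h.py <<'E'
def inhand(d,ztop=-17.5,rows=None):
    """block top face in tool coordinates"""
    g=cv2.cvtColor(d["img"],cv2.COLOR_RGB2HSV)[:,:,1].astype(float)
    T=d["T"]@np.linalg.inv(TFC); 
    return g
E
python3 - <<'E'
from h import *
np.set_printoptions(precision=2,suppress=True,linewidth=160)
d=dict(np.load("w4.npz")); g=d["img"].astype(float); q=g[:,:,0]/(g[:,:,2]+1)  # red/blue ratio ~2.8 lino; 1.3-1.7 others
print(np.round(q[200,256:270],1),np.round(q[200,362:376],1))
print(np.round(q[185:200,330],1))
E=d["tool_from_camera"]; dd=dict(d); dd["T"]=E   # unproject in tool frame: plane z=-17.5
rows=range(196,222,2)
l=np.array([[cross(q[r],255,270,2.2,True),r] for r in rows]); r_=np.array([[cross(q[r],360,376,2.2,False),r] for r in rows])
for z in (-17.5,):
    a=unproj(dd,l,z); b=unproj(dd,r_,z); print(a[:,:2].T,b[:,:2].T); print("width",np.mean(b[:,0]-a[:,0]),"mid",np.mean(a[:,0]+b[:,0])/2)
f=np.array([[c,cross(q[:,c],180,200,2.2,True)] for c in range(280,356,6)]); print(unproj(dd,f,-17.5)[:,:2].T)
E
```

```text
[1.6 1.6 1.7 1.7 1.7 1.7 2.1 2.7 2.8 2.8 2.8 2.8 2.8 2.7] [2.7 2.7 2.8 2.8 2.7 2.7 2.7 2.7 2.2 1.7 1.6 1.5 1.5 1.5]
[1.6 1.6 1.7 1.6 1.7 1.7 1.7 1.9 2.4 2.8 2.8 2.7 2.7 2.7 2.7]
[[-25.69 -25.69 -25.65 -25.7  -25.68 -25.69 -25.68 -25.71 -25.73 -25.66 -25.66 -25.68 -25.66]
 [-43.07 -42.12 -41.16 -40.19 -39.22 -38.25 -37.27 -36.28 -35.29 -34.3  -33.3  -32.3  -31.29]] [[ 23.67  23.76  23.71  23.66  23.68  19.61  19.69  19.64  19.64  19.67  19.69  19.69  19.72]
 [-43.02 -42.06 -41.1  -40.13 -39.16 -38.19 -37.21 -36.23 -35.24 -34.25 -33.25 -32.25 -31.24]]
width 46.90203328113915 mid -2.2325841438051777
[[-17.32 -14.6  -11.88  -9.16  -6.44  -3.72  -1.01   1.71   4.43   7.14   9.86  12.58  15.3 ]
 [-44.67 -44.65 -44.66 -44.73 -44.65 -44.71 -44.63 -44.69 -44.62 -44.63 -44.7  -44.71 -44.75]]
```

```bash
cat >> h.py <<'E'
JA=np.radians(-17.05); JX=np.array([np.cos(JA),np.sin(JA)]); JY=np.array([-JX[1],JX[0]])
PX=509.26-45; PY=157.55; ZT=24.   # pocket along JX, rail mid along JY
GX,GZ=45.33,12.6  # TCP from lower edge A in block frame
def pose(xA,zA,th,dy=0):
    t=np.radians(th); x=GX*np.cos(t)-GZ*np.sin(t); z=GX*np.sin(t)+GZ*np.cos(t)
    p=JX*(PX+xA+x)+JY*(PY+dy); Rm=R.from_euler('z',JA)*R.from_euler('y',-t)*R.from_euler('z',-np.pi/2)*R.from_euler('x',np.pi)
    return np.r_[p,ZT+zA+z], Rm.as_matrix()
def togo2(xA,zA,th,dy=0):
    T=tool(); p,Rm=pose(xA,zA,th,dy)
    return np.round(T[:3,:3].T@(p-T[:3,3])/40,3), np.round(R.from_matrix(T[:3,:3].T@Rm).as_rotvec(degrees=True),2)
def where(s=None):
    s=s or ctrl.read_state(); T=tool(s); Rm=T[:3,:3]@R.from_euler('x',-np.pi).as_matrix()@R.from_euler('z',np.pi/2).as_matrix() 
    a=T[:3,3]+Rm@np.array([-GX,0,-GZ]); F=np.array(s["force"]); 
    return dict(t=round(float(s["clock"]),2),xA=round(float(a[:2]@JX-PX),2),y=round(float(T[:2,3]@JY-PY),2),zA=round(float(a[2]-ZT),2),tilt=round(float(np.degrees(np.arcsin(Rm[2,0]))),2),yaw=round(float(np.degrees(np.arctan2(Rm[1,0],Rm[0,0])-JA)),2),roll=round(float(np.degrees(np.arcsin(Rm[2,1]))),2),Fx=round(float(F[:2]@JX),1),Fy=round(float(F[:2]@JY),1),Fz=round(float(F[2]),1),w=round(float(s["width"]),1))
E
python3 - <<'E'
from h import *
print(where()); print(togo2(-36,30,9)); p,Rm=pose(-36,5,9); print(p,R.from_matrix(Rm).as_euler('xyz'))
E
```

```text
{'t': 5.97, 'xA': -108.35, 'y': -0.86, 'zA': 87.24, 'tilt': 0.02, 'yaw': -0.11, 'roll': -0.02, 'Fx': -0.4, 'Fy': 0.1, 'Fz': -1.5, 'w': 48.2}
(array([-0.025, -1.745,  1.258]), array([ 8.98, -0.03, -0.11]))
[496.55198606  12.50763547  48.53604739] [-2.98451302  0.         -1.86837496]
```

```bash
python3 -m creep '0 -0.5 0.2 2 0 0 1;0 -1 0.4 5 0 0 1;0 -1.4 0.7 9 0 0 1;0 -1.65 1 9 0 0 1;-0.02 -1.74 1.2 9 0 -0.1 1;-0.02 -1.74 1.26 9 0 -0.1 1;-0.02 -1.74 1.26 9 0 -0.1 1;-0.02 -1.74 1.26 9 0 -0.1 1'
python3 - <<'E'
from h import *
d=snap("wrist"); save(d["img"],"w5"); np.savez("w5.npz",**d); print(where())
d=snap("scene"); save(d["img"],"s5",(180,340,200,380))
E
```

```text
clock: 6.63
eef_pos: [496.0, 13.2, 73.2]
tool_rot: [-2.985, -0.001, -1.867]
force: [0.4, 0.7, -1.3]
width: 48.8
{'t': 6.68, 'xA': -36.64, 'y': 0.81, 'zA': 29.9, 'tilt': 9.0, 'yaw': 0.1, 'roll': -0.02, 'Fx': -0.5, 'Fy': 0.6, 'Fz': -1.4, 'w': 48.4}
```

View pics/w5.png

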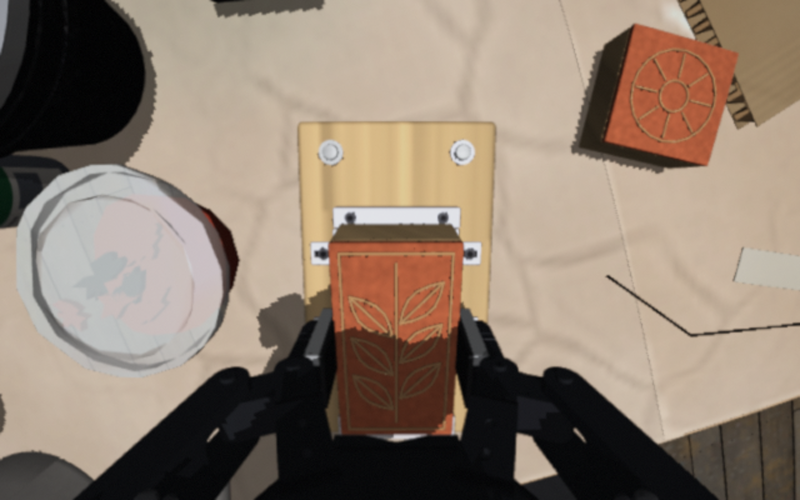

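View pics/s5.png

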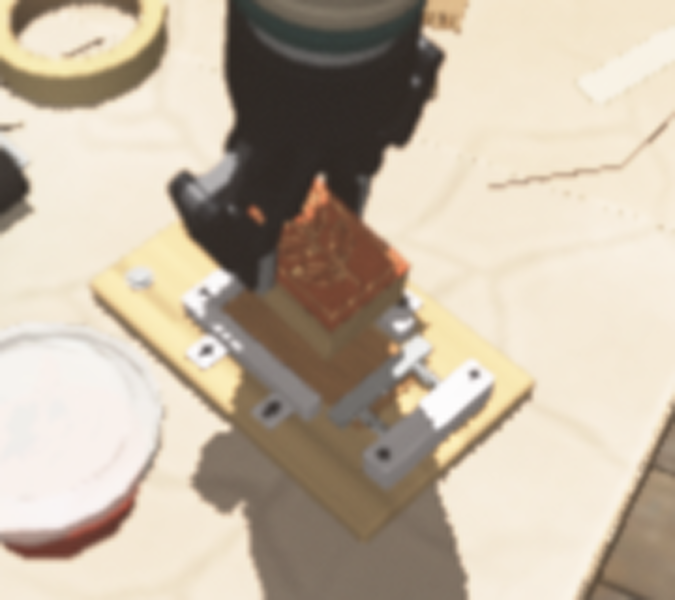

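Run:
```python
from h import *
np.set_printoptions(precision=2,suppress=True,linewidth=160)
d=dict(np.load("w5.npz")); B=d["img"][:,:,2].astype(float); g=d["img"].astype(float); q=g[:,:,0]/(g[:,:,2]+1)
E=d["tool_from_camera"]; Tt=d["T"]@np.linalg.inv(E)
totool=lambda W:(W-Tt[:3,3])@Tt[:3,:3]
SL=np.array([[cross(B[r],258,275,190,True),r] for r in range(168,179)]); SR=np.array([[cross(B[r],360,378,190,False),r] for r in range(168,179)])
print(SL[:,0],SR[:,0])
sl=totool(unproj(d,SL,24)); sr=totool(unproj(d,SR,24)); print("stop ends toolx",np.nanmedian(sl[:,0]),np.nanmedian(sr[:,0]),"mid",(np.nanmedian(sl[:,0])+np.nanmedian(sr[:,0]))/2,"depth cam",143+np.median(sl[:,2]))
dd=dict(d);dd["T"]=E
rows=range(196,208)
l=np.array([[cross(q[r],255,270,2.2,True),r] for r in rows]); r_=np.array([[cross(q[r],362,376,2.2,False),r] for r in rows])
a=unproj(dd,l,-17.5); b=unproj(dd,r_,-17.5); print("block",np.median(a[:,0]),np.median(b[:,0]),(np.median(a[:,0])+np.median(b[:,0]))/2)
# stop back edge row for x
S=np.array([[c,cross(B[:,c],155,172,190,True)] for c in range(272,364,6)]); W=unproj(d,S,24); print("stop back edge jx",(W[:,:2]@JX)-PX, "base far edge")
save(d["img"],"w5z",(155,215,250,385))
```

```text
[266.36 266.4  266.47 266.52 266.54 266.56 266.6  266.69 266.75 266.79 266.82] [367.46 367.46 367.46 367.4  367.34 367.29 367.26 367.24 367.22 367.2  367.17]
stop ends toolx -35.77648616133463 34.94045496779301 mid -0.418015596770811 depth cam 198.603403128375
block -25.08319386665178 23.492273170406534 -0.7954603481226226
stop back edge jx [56.09 56.1  56.1  56.07 56.05 56.05 56.04 56.04 56.04 56.06 56.06 56.07 56.07 56.1  56.12 56.13] base far edge
```

View pics/w5z.png

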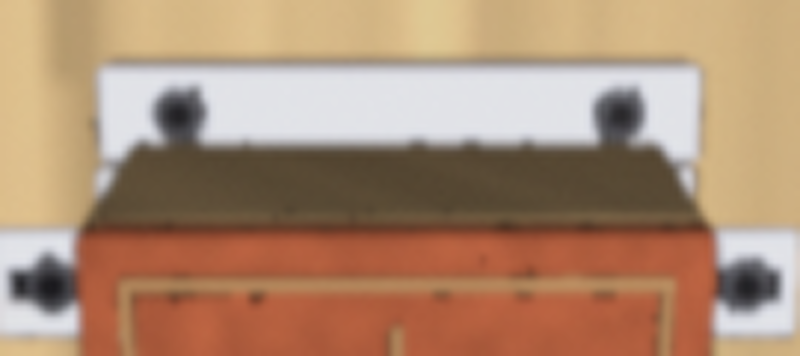

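Run:
```python
from h import *
np.set_printoptions(precision=2,suppress=True,linewidth=200)
for n in ("w4","w5"):
    d=dict(np.load(n+".npz")); g=d["img"].astype(float); E=d["tool_from_camera"]; dd=dict(d);dd["T"]=E
    hsv=cv2.cvtColor(d["img"],cv2.COLOR_RGB2HSV)
    for r in (196,198,200):
        q=g[r,:,0]-g[r,:,2]
        print(n,r,"L",[tuple(int(v) for v in g[r,c]) for c in range(260,267)],"\n R",[tuple(int(v) for v in g[r,c]) for c in range(364,374)])
    for c in (262.7,370.3): print(unproj(dd,[[c,200]],-17.5))
```

```text
w4 196 L [(105, 87, 63), (111, 86, 61), (134, 83, 57), (164, 88, 59), (176, 93, 61), (179, 94, 63), (182, 96, 63)] 
 R [(195, 105, 69), (194, 104, 69), (196, 106, 71), (198, 106, 71), (199, 107, 72), (195, 106, 71), (190, 118, 81), (206, 163, 117), (224, 193, 141), (228, 199, 148)]
w4 198 L [(104, 86, 62), (108, 85, 61), (130, 82, 57), (166, 90, 61), (181, 96, 64), (183, 97, 65), (186, 99, 66)] 
 R [(197, 106, 71), (197, 106, 71), (199, 108, 72), (201, 108, 72), (204, 112, 75), (201, 110, 73), (186, 114, 77), (192, 154, 110), (220, 190, 139), (228, 199, 147)]
w4 200 L [(104, 86, 62), (105, 84, 60), (121, 79, 56), (162, 88, 59), (184, 97, 65), (188, 100, 67), (189, 100, 67)] 
 R [(196, 105, 70), (201, 108, 72), (203, 110, 73), (206, 112, 75), (207, 112, 75), (203, 112, 75), (194, 126, 86), (210, 172, 124), (225, 195, 144), (228, 199, 147)]
[[-25.39 -41.16 -17.5 ]]
[[ 23.82 -41.1  -17.5 ]]
w5 196 L [(224, 226, 230), (215, 213, 219), (180, 156, 154), (162, 101, 82), (161, 85, 58), (162, 83, 55), (165, 85, 56)] 
 R [(174, 91, 60), (176, 92, 61), (177, 94, 62), (179, 95, 63), (178, 93, 62), (176, 94, 65), (174, 121, 108), (196, 185, 187), (219, 219, 226), (225, 226, 231)]
w5 198 L [(191, 193, 201), (198, 196, 203), (173, 153, 151), (160, 102, 85), (162, 85, 58), (164, 85, 56), (166, 86, 56)] 
 R [(177, 93, 61), (177, 93, 62), (179, 94, 63), (181, 95, 64), (184, 96, 65), (181, 96, 67), (171, 116, 103), (184, 174, 178), (209, 210, 217), (207, 208, 216)]
w5 200 L [(90, 90, 97), (106, 101, 105), (127, 99, 94), (151, 90, 71), (166, 87, 60), (168, 87, 58), (170, 89, 59)] 
 R [(177, 93, 62), (180, 95, 63), (182, 96, 64), (186, 98, 66), (187, 99, 66), (181, 97, 65), (157, 95, 75), (126, 110, 110), (123, 122, 129), (108, 108, 115)]
[[-25.34 -41.22 -17.5 ]]
[[ 23.82 -41.16 -17.5 ]]
```

Run:
```python
from h import *
np.set_printoptions(precision=4,suppress=True,linewidth=200)
for n in ("w4","w5"):
    d=dict(np.load(n+".npz")); print(d["tool_from_camera"],d["cx"],d["cy"],d["vfov"],K(d))
```

```text
[[   1.        0.0011   -0.0001   -0.7728]
 [   0.001    -0.9483   -0.3173  -82.6363]
 [  -0.0004    0.3173   -0.9483 -142.7889]
 [   0.        0.        0.        1.    ]] 316.5473943514568 200.84222919089305 69.35787588608449 [[289.0637   0.     316.5474]
 [  0.     289.0637 200.8422]
 [  0.       0.       1.    ]]
[[   1.        0.0011   -0.0002   -0.7722]
 [   0.001    -0.9483   -0.3173  -82.6561]
 [  -0.0006    0.3173   -0.9483 -142.6593]
 [   0.        0.        0.        1.    ]] 316.5473943514568 200.84222919089305 69.35787588608449 [[289.0637   0.     316.5474]
 [  0.     289.0637 200.8422]
 [  0.       0.       1.    ]]
```

The block's bottom edge and the stop are centred together to about 0.3 mm, and the rails sit about 0.6 mm to +y of the stop's middle. I shift 0.3 mm and lower to just above the pocket.

```bash
sed -i 's/PY=157.55/PY=158.65/' h.py
python3 -c "
from h import *
print(where(),togo2(-36,4,9))"
```

```text
{'t': 6.73, 'xA': -36.59, 'y': -0.08, 'zA': 30.05, 'tilt': 9.01, 'yaw': 0.11, 'roll': -0.0, 'Fx': 0.6, 'Fy': 0.3, 'Fz': -1.0, 'w': 48.4} (array([-0.002,  0.087,  0.646]), array([-0.01,  0.01,  0.11]))
```

```bash
python3 -m creep '-0.01 0.03 0.2 0 0 0.1 1;-0.01 0.06 0.4 0 0 0.1 1;-0.01 0.085 0.55 0 0 0.1 1;-0.01 0.087 0.62 0 0 0.1 1;-0.01 0.087 0.646 0 0 0.1 1;-0.01 0.087 0.646 0 0 0.1 1;-0.01 0.087 0.646 0 0 0.1 1'
python3 - <<'E'
from h import *
print(where())
d=snap("wrist"); save(d["img"],"w6z",(165,265,230,400)); np.savez("w6.npz",**d); print(where())
E
```

```text
clock: 7.32
eef_pos: [501.0, 14.8, 52.3]
tool_rot: [-2.994, -0.003, -1.868]
force: [-0.2, -0.5, 0.2]
width: 48.6
{'t': 7.32, 'xA': -32.64, 'y': 2.4, 'zA': 9.19, 'tilt': 8.48, 'yaw': 0.03, 'roll': -0.18, 'Fx': -0.0, 'Fy': -0.5, 'Fz': 0.2, 'w': 48.6}
{'t': 7.37, 'xA': -32.66, 'y': 2.38, 'zA': 9.25, 'tilt': 8.49, 'yaw': 0.03, 'roll': -0.18, 'Fx': -0.6, 'Fy': 0.1, 'Fz': -1.3, 'w': 48.7}
```

View pics/w6z.png

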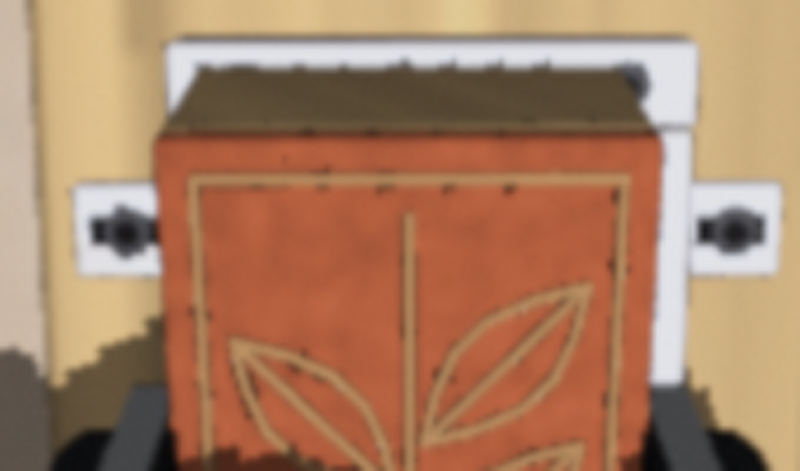

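```bash
python3 -c "
from h import *
s=ctrl.read_state(); print(np.round(s['qpos'],3),np.round(s['qd'],3),np.round(s['tau'],1),s['force'],s['torque'])"
```

```text
[-0.403  0.734  0.408  2.204 -1.099  0.233 -0.905] [-0.003 -0.003  0.001  0.003 -0.003  0.     0.002] [  0.  -46.2   6.1  -6.2  -0.1  -0.6  -0. ] [-0.56475511  0.24385282 -1.32800357] [ 0.03444736  0.14497826 -0.00626326]
```

The wrist picture shows the block shifted about 2 mm left of the stop, because joints 5 and 6 are at their range ends (q5 = -1.099, q6 = 0.233). The arm could not reach this pose with the hand at yaw -107°. Either short end may go to the bar, so I lift off and turn the hand half a turn, which takes joint 5 the other way.

```bash
python3 -c "
from h import *
print(togo((560,-10,200),(180,0,-107)))"
python3 -m creep '0 0 -0.5 0 0 0 1;0 0 -1 0 0 0 1;0 0 -2 0 0 0 1;0 0 -3 0 0 0 1;0 0 -3.5 0 0 0 1;0 0 -3.5 0 0 0 1'
python3 -c "
from h import *
print(togo((570,-10,180),(180,0,-107)));s=ctrl.read_state(); print(np.round(s['qpos'],3),where())"
```

```text
(array([ 0.172, -2.12 , -3.414]), array([-8.49, -0.18, -0.03]))
clock: 7.87
eef_pos: [482.9, 21.4, 194.4]
tool_rot: [-2.988, -0.0, -1.868]
force: [0.3, 0.4, -0.6]
width: 48.9
(array([ 0.114, -2.229,  0.71 ]), array([-8.81, -0.01, -0.01]))
[-0.768  0.542  0.91   2.154 -0.72   0.596 -1.237] {'t': 7.87, 'xA': -51.7, 'y': 3.42, 'zA': 151.03, 'tilt': 8.81, 'yaw': 0.04, 'roll': -0.01, 'Fx': 0.2, 'Fy': 0.5, 'Fz': -0.6, 'w': 48.9}
```

```bash
python3 -m creep '0.05 -0.8 0.2 -5 0 0 1;0.1 -1.6 0.5 -8.8 0 0 1;0.11 -2.2 0.7 -8.8 0 0 1;0.11 -2.2 0.7 -8.8 0 0 1'
python3 -m creep '0 0 0 0 0 -7 1;0 0 0 0 0 -14 1;0 0 0 0 0 -21 1;0 0 0 0 0 -28 1;0 0 0 0 0 -35 1;0 0 0 0 0 -42 1;0 0 0 0 0 -49 1;0 0 0 0 0 -56 1;0 0 0 0 0 -63 1;0 0 0 0 0 -70 1' 
python3 -m creep '0 0 0 0 0 -7 1;0 0 0 0 0 -14 1;0 0 0 0 0 -21 1;0 0 0 0 0 -28 1;0 0 0 0 0 -35 1;0 0 0 0 0 -42 1;0 0 0 0 0 -49 1;0 0 0 0 0 -56 1;0 0 0 0 0 -63 1;0 0 0 0 0 -70 1' 
python3 -c "
from h import *
print(togo((570,-10,180),(180,0,73)));s=ctrl.read_state(); print(np.round(s['qpos'],3),where())"
```

```text
clock: 8.2
eef_pos: [572.0, -12.2, 174.5]
tool_rot: [3.14, -0.005, -1.869]
force: [0.6, 0.3, -0.9]
width: 48.7
clock: 9.03
eef_pos: [566.2, -9.2, 175.1]
tool_rot: [3.136, 0.006, -0.64]
force: [-0.1, -0.5, -0.8]
width: 48.5
clock: 9.87
eef_pos: [566.2, -9.2, 175.1]
tool_rot: [-3.138, 0.007, 0.582]
force: [-0.4, -0.0, -0.8]
width: 48.8
(array([ 0.068,  0.068, -0.122]), array([ -0.36,   0.3 , -39.67]))
[-0.13   0.586  0.148  1.81  -0.118  0.763  0.661] {'t': 9.87, 'xA': 114.57, 'y': -1.46, 'zA': 138.37, 'tilt': 0.23, 'yaw': 140.37, 'roll': 0.39, 'Fx': -0.4, 'Fy': -0.2, 'Fz': -0.8, 'w': 48.8}
```

```bash
sed -i "s/R.from_euler('z',-np.pi\/2)\*R.from_euler('x',np.pi)/R.from_euler('z',np.pi\/2)*R.from_euler('x',np.pi)/; s/R.from_euler('z',np.pi\/2).as_matrix() /R.from_euler('z',-np.pi\/2).as_matrix() /; s/GX,GZ=45.33/GX,GZ=44.67/" h.py
python3 -m creep '0 0 0 0 0 -7 1;0 0 0 0 0 -14 1;0 0 0 0 0 -21 1;0 0 0 0 0 -28 1;0 0 0 0 0 -35 1;0 0 0 0 0 -39.7 1;0 0 0 0 0 -39.7 1;0 0 0 0 0 -39.7 1' 
python3 -c "
from h import *
s=ctrl.read_state(); print(np.round(s['qpos'],3),where()); print(togo2(-36,60,8))"
```

```text
clock: 10.53
eef_pos: [566.4, -9.5, 175.4]
tool_rot: [-3.134, 0.003, 1.266]
force: [0.1, -0.7, -0.7]
width: 48.5
[-0.     0.581 -0.05   1.805  0.04   0.764  1.195] {'t': 10.53, 'xA': 35.3, 'y': -1.7, 'zA': 139.11, 'tilt': -0.41, 'yaw': -0.43, 'roll': -0.16, 'Fx': 0.3, 'Fy': -0.6, 'Fz': -0.7, 'w': 48.5}
(array([ 0.034, -1.827,  1.83 ]), array([-8.41,  0.19, -0.41]))
```

```bash
python3 -m creep '0 -0.5 0.3 -2 0 -0.4 1;0 -1 0.6 -5 0 -0.4 1;0 -1.5 1 -8.4 0 -0.4 1;0.03 -1.82 1.4 -8.4 0.2 -0.4 1;0.03 -1.83 1.83 -8.4 0.2 -0.4 1;0.03 -1.83 1.83 -8.4 0.2 -0.4 1;0.03 -1.83 1.83 -8.4 0.2 -0.4 1'
python3 -c "
from h import *
s=ctrl.read_state(); print(np.round(s['qpos'],3),where()); print(togo2(-36,30,8))"
```

```text
clock: 11.12
eef_pos: [497.0, 13.3, 102.8]
tool_rot: [3.002, 0.001, 1.275]
force: [1.0, -0.4, -0.8]
width: 48.4
[-0.155  0.582  0.045  2.177  0.127  0.258  1.034] {'t': 11.12, 'xA': -35.53, 'y': -0.19, 'zA': 60.13, 'tilt': 8.01, 'yaw': 0.08, 'roll': -0.05, 'Fx': 1.1, 'Fy': -0.0, 'Fz': -0.8, 'w': 48.4}
(array([ 0.005, -0.117,  0.745]), array([0.01, 0.04, 0.08]))
```

```bash
python3 -m creep '0 -0.03 0.2 0 0 0.1 1;0 -0.06 0.4 0 0 0.1 1;0 -0.09 0.6 0 0 0.1 1;0 -0.117 0.74 0 0 0.1 1;0 -0.117 0.745 0 0 0.1 1;0 -0.117 0.745 0 0 0.1 1'
python3 - <<'E'
from h import *
s=ctrl.read_state(); print(np.round(s['qpos'],3),where()); 
d=snap("wrist"); save(d["img"],"w7"); np.savez("w7.npz",**d)
print(togo2(-36,4,8))
E
```

```text
clock: 11.62
eef_pos: [497.3, 12.9, 73.0]
tool_rot: [3.001, -0.001, 1.272]
force: [-0.3, -0.2, -0.7]
width: 48.6
[-0.012  0.645 -0.159  2.19   0.704  0.238  0.459] {'t': 11.62, 'xA': -35.08, 'y': -0.56, 'zA': 30.27, 'tilt': 8.07, 'yaw': -0.05, 'roll': 0.04, 'Fx': -0.3, 'Fy': -0.3, 'Fz': -0.7, 'w': 48.6}
(array([ 0.012, -0.118,  0.656]), array([ 0.1 , -0.02, -0.06]))
```

View pics/w7.png

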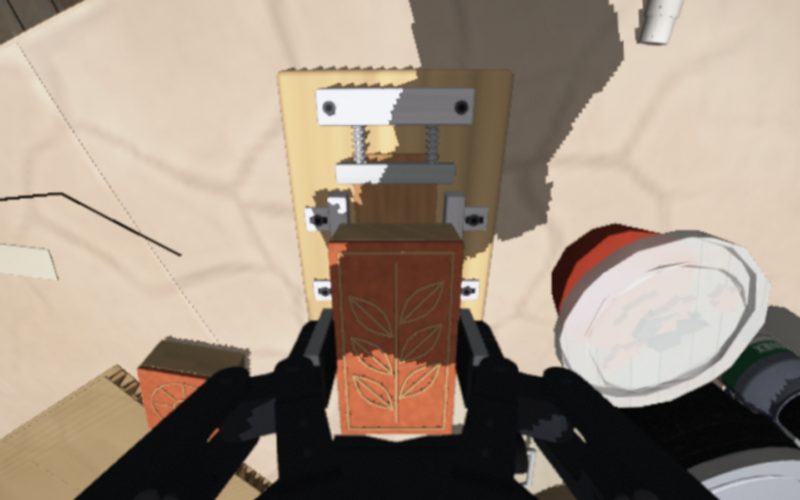

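The pose was reached this time. The view now shows the bar (zoomed 338–455, row 172), the rail ends at columns 330–348 and 445–463, and the block's lower end edge at rows 222–225. I measure their relative centring.

Run:
```python
from h import *
np.set_printoptions(precision=2,suppress=True,linewidth=160)
d=dict(np.load("w7.npz")); save(d["img"],"w7z",(120,200,250,385)); g=d["img"].astype(int)
for r in (158,162,166,170,174): print(r,[int(x) for x in g[r,260:290].sum(1)//3],[int(x) for x in g[r,345:378].sum(1)//3])
```

```text
158 [88, 112, 169, 199, 206, 206, 206, 205, 204, 203, 202, 199, 194, 194, 192, 174, 126, 78, 68, 94, 135, 155, 158, 154, 156, 158, 157, 145, 107, 77] [66, 68, 68, 68, 72, 84, 87, 87, 86, 82, 68, 62, 77, 99, 111, 113, 114, 114, 113, 113, 111, 112, 110, 109, 108, 105, 97, 82, 77, 77, 78, 81, 83]
162 [89, 97, 122, 155, 202, 233, 240, 237, 223, 211, 218, 236, 243, 244, 244, 237, 196, 113, 69, 75, 86, 98, 96, 83, 79, 88, 116, 142, 145, 122] [67, 70, 68, 71, 80, 85, 87, 86, 86, 81, 66, 65, 86, 106, 117, 118, 118, 118, 117, 117, 117, 115, 115, 114, 114, 111, 97, 77, 75, 78, 80, 82, 83]
166 [104, 104, 103, 110, 115, 117, 117, 117, 117, 118, 127, 161, 216, 240, 244, 241, 211, 126, 71, 73, 80, 86, 82, 72, 67, 65, 66, 68, 68, 70] [67, 68, 67, 70, 83, 88, 87, 87, 84, 76, 62, 68, 95, 109, 116, 117, 117, 117, 117, 117, 117, 116, 114, 114, 113, 110, 106, 106, 106, 108, 108, 108, 108]
170 [116, 111, 102, 104, 114, 116, 117, 116, 117, 122, 151, 190, 203, 204, 195, 158, 119, 85, 65, 67, 79, 84, 86, 85, 77, 68, 65, 66, 68, 69] [67, 68, 69, 76, 86, 87, 87, 86, 84, 73, 62, 70, 98, 113, 117, 117, 116, 117, 117, 117, 117, 116, 114, 112, 112, 106, 103, 111, 116, 116, 115, 114, 112]
174 [37, 62, 98, 109, 113, 116, 117, 116, 117, 117, 117, 117, 116, 113, 113, 111, 105, 88, 68, 64, 78, 85, 86, 83, 74, 66, 65, 66, 68, 69] [67, 67, 67, 73, 84, 87, 88, 87, 82, 69, 62, 76, 101, 114, 117, 117, 116, 116, 117, 117, 117, 115, 113, 112, 112, 105, 92, 70, 40, 31, 37, 35, 30]
```

View pics/w7z.png

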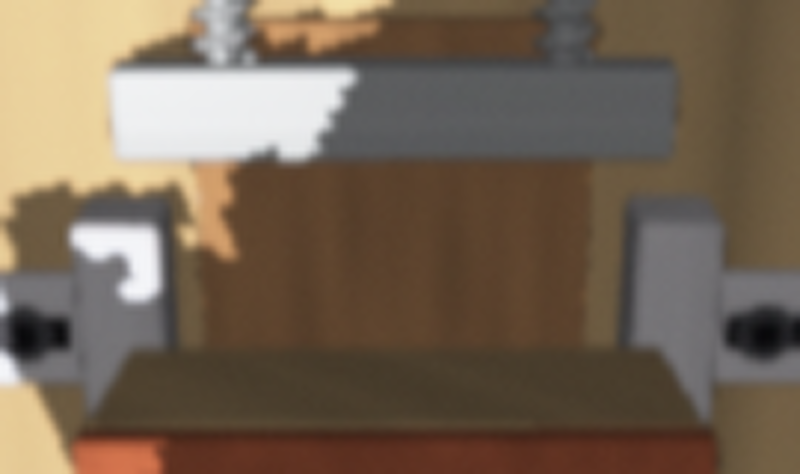

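```bash
sed -i 's/PY=158.65/PY=158.15/' h.py
python3 - <<'E'
from h import *
np.set_printoptions(precision=2,suppress=True,linewidth=160)
d=dict(np.load("w7.npz")); g=d["img"].astype(float).sum(2)/3
S=np.array([[c,cross(g[:,c],142,152,90,False)] for c in range(312,350,4)]); print(S[:,1]); W=unproj(d,S,24); print("bar face jx",W[:,:2]@JX-PX)
rr=np.array([[359,cross(g[:,c],148,160,90,True)] for c in (362,364,366)]);print(rr,unproj(d,rr,24)[:,:2]@JX-PX)
E=np.array([[c,178.7] for c in (280,317,350)]) # block lower edge A approx row
s=where(); W=unproj(d,E,24+30.2); print("A edge jx",W[:,:2]@JX-PX); print(togo2(-36,4,8))
E
```

```text
[143.   143.25 143.   144.29 143.   142.5  143.5  144.14 142.75 144.14]
bar face jx [-43.81 -43.65 -43.8  -42.97 -43.8  -44.11 -43.47 -43.05 -43.95 -43.05]
[[359.  155.8]
 [359.  156. ]
 [359.  155.9]] [-35.39 -35.26 -35.32]
A edge jx [-31.95 -31.9  -31.88]
(array([-0.  , -0.12,  0.66]), array([ 0.1 , -0.02, -0.06]))
```

Run:
```python
from h import *
from scipy.optimize import least_squares
np.set_printoptions(precision=2,suppress=True,linewidth=160)
d=dict(np.load("w7.npz")); E=d["tool_from_camera"]; dd=dict(d);dd["T"]=E
save(d["img"],"w7n",(320,360,255,385))
px=np.array([[262.7,192.9],[370.8,192.9],[273.1,178.9],[361.4,178.9],[273.2,346.4],[363,346.4]])
# block local: y along tool y (far end = -45), x ±25, z up = -tool z
P=np.array([[-25,-45,-30],[25,-45,-30],[-25,-45,0],[25,-45,0],[-25,45,-30],[25,45,-30]],float)
def f(p,n=4): 
    Q=P@R.from_euler('xyz',[p[3],p[4],p[5]],degrees=True).as_matrix().T+p[:3]; return (proj(dd,Q)-px)[:n].ravel()
for n in (4,6):
    s=least_squares(lambda p:np.r_[f(p,n),0.05*p[4]],[0,0,12,0,0,0]); print(n,s.x,s.fun)
for rx in (0,): print(proj(dd,P+np.array([0,.33,12.6]))-px)
```

```text
4 [ 1.08  4.12 13.95 -1.8   0.55 -0.11] [ 0.16 -0.02 -0.16  0.   -0.24  0.02  0.23 -0.    0.03]
6 [ 1.33  4.05 14.69 -1.36  0.55 -0.4 ] [ 0.39  0.3  -0.26 -0.19 -0.09 -0.08  0.19 -0.54  0.48  0.17 -0.73  0.32  0.03]
[[-2.97 -4.24]
 [-0.37 -4.33]
 [-3.18 -5.44]
 [-0.58 -5.52]
 [-2.54 -2.41]
 [-2.64 -2.42]]
```

View pics/w7n.png

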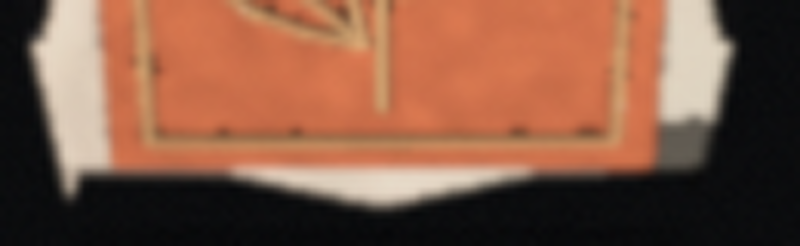

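Run:
```python
from h import *
np.set_printoptions(precision=3,suppress=True,linewidth=160)
for n in ("w4","w5","w6","w7"):
    d=dict(np.load(n+".npz")); M=d["tool_from_camera"]; print(n,M[:3,3],R.from_matrix(M[:3,:3]).as_euler('xyz',degrees=True))
d=dict(np.load("w7.npz"));E=d["tool_from_camera"]; dd=dict(d);dd["T"]=E
P=np.array([[-25,-45,-30],[25,-45,-30],[-25,-45,0],[25,-45,0],[-25,45,-30],[25,45,-30]],float)
print(proj(dd,P+np.array([0,.33,12.6])))
dd["T"]=np.load("w4.npz")["tool_from_camera"];print(proj(dd,P+np.array([0,.33,12.6])))
```

```text
w4 [  -0.773  -82.636 -142.789] [161.502   0.024   0.06 ]
w5 [  -0.772  -82.656 -142.659] [161.502   0.033   0.055]
w6 [  -0.773  -82.655 -142.668] [161.502   0.032   0.056]
w7 [   0.774  -80.981 -142.672] [161.409  -0.032   0.056]
[[259.725 188.663]
 [370.434 188.575]
 [269.92  173.458]
 [360.819 173.379]
 [270.66  343.989]
 [360.365 343.976]]
[[263.131 192.578]
 [373.301 192.457]
 [272.631 176.816]
 [363.164 176.719]
 [273.381 346.722]
 [362.76  346.598]]
```

Run:
```python
from h import *
from scipy.optimize import least_squares
np.set_printoptions(precision=2,suppress=True,linewidth=160)
d=dict(np.load("w7.npz")); E=d["tool_from_camera"].copy(); E[:3,3]=[0,-81.82,-142.7]; E[:3,:3]=R.from_euler('xyz',[161.455,0,.056],degrees=True).as_matrix(); dd=dict(d);dd["T"]=E
px=np.array([[262.7,192.9],[370.8,192.9],[273.1,178.9],[361.4,178.9],[273.2,348.2],[362.6,348.2]])
P=np.array([[-25,-45,-30],[25,-45,-30],[-25,-45,0],[25,-45,0],[-25,45,-30],[25,45,-30]],float)
def f(p,n=4): 
    Q=P@R.from_euler('xyz',[p[3],p[4],p[5]],degrees=True).as_matrix().T+p[:3]; return (proj(dd,Q)-px)[:n].ravel()
for n in (4,6):
    s=least_squares(lambda p:np.r_[f(p,n),0.3*p[4]],[0,0,12,0,0,0]); print(n,s.x,s.fun)
T=tool()@E; d["T"]=T
for c,r in ((317,147.0),(359,157.5),(317,146.5)): print("jx rel old PX",unproj(d,[[c,r]],24)[0,:2]@JX-PX)
for l,r_,row in ((276.9,356.8,166),(277.6,356.4,174)):
    w=unproj(d,[[l,row],[r_,row]],24)[:,:2]@JY; print("rail y",w,w.mean()-PY)
```

```text
4 [ 0.37  3.16 13.99 -1.76  0.54 -0.1 ] [ 0.18 -0.02 -0.13  0.   -0.26  0.02  0.21 -0.    0.16]
6 [ 0.57  3.15 13.81 -1.84  0.52 -0.33] [ 0.19  0.17 -0.04 -0.24 -0.25  0.24  0.27 -0.14 -0.05 -0.09 -0.15  0.07  0.16]
jx rel old PX -42.056393731267576
jx rel old PX -35.07435584154621
jx rel old PX -42.381938807288805
rail y [132.23 184.52] 0.2263339365354966
rail y [132.34 184.59] 0.31722926757876735
```

```bash
sed -i 's/GX,GZ=44.67,12.6/GX,GZ=41.83,15.3/; s/PX=509.26-45/PX=463.45/' h.py
python3 -c "
from h import *
print(where(),togo2(-35.5,3,7))"
```

```text
{'t': 11.67, 'xA': -31.0, 'y': -0.0, 'zA': 28.28, 'tilt': 8.1, 'yaw': -0.06, 'roll': 0.03, 'Fx': -0.0, 'Fy': -1.0, 'Fz': -1.2, 'w': 48.7} (array([-0.   , -0.193,  0.63 ]), array([ 1.1 , -0.02, -0.06]))
```

```bash
python3 -m creep '0 -0.05 0.15 0.3 0 0 1;0 -0.1 0.3 0.6 0 0 1;0 -0.15 0.45 1 0 0 1;0 -0.19 0.55 1.1 0 0 1;0 -0.19 0.6 1.1 0 0 1;0 -0.19 0.63 1.1 0 0 1;0 -0.19 0.63 1.1 0 0 1'
python3 - <<'E'
from h import *
s=ctrl.read_state(); print(np.round(s['qpos'],3),where()); 
d=snap("wrist"); save(d["img"],"w8z",(120,220,235,400)); np.savez("w8.npz",**d)
d=snap("scene"); save(d["img"],"s8",(200,320,210,350))
E
```

```text
clock: 12.25
eef_pos: [493.3, 14.5, 47.3]
tool_rot: [3.019, 0.0, 1.274]
force: [-0.1, -0.3, -2.2]
width: 48.5
[ 0.026  0.703 -0.215  2.194  0.928  0.237  0.239] {'t': 12.25, 'xA': -35.74, 'y': 0.33, 'zA': 2.97, 'tilt': 7.01, 'yaw': 0.03, 'roll': -0.01, 'Fx': 0.0, 'Fy': -0.4, 'Fz': -2.2, 'w': 48.5}
```

View pics/w8z.png

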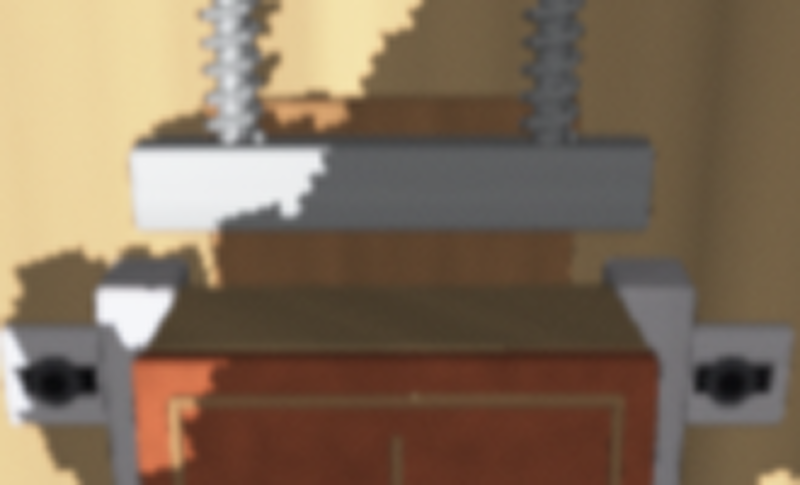

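View pics/s8.png

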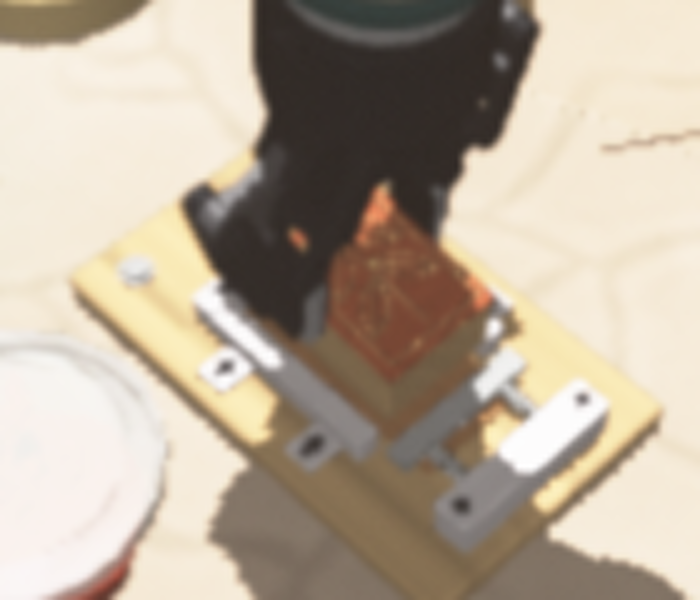

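The block is above the pocket, centred between the rails to about 0.2 mm and with its lower end edge ahead of the bar. I descend by feel.

```bash
python3 -m creep '-0.005 -0.003 0.025 0 0 0 1;-0.005 -0.006 0.05 0 0 0 1;-0.005 -0.009 0.075 0 0 0 1;-0.005 -0.012 0.1 0 0 0 1;-0.005 -0.015 0.125 0 0 0 1;-0.005 -0.015 0.125 0 0 0 1'
python3 -c "
from h import *
print(where())"
```

```text
clock: 12.85
eef_pos: [492.7, 14.3, 41.7]
tool_rot: [3.02, 0.0, 1.274]
force: [0.7, -0.2, -0.8]
width: 48.4
{'t': 12.85, 'xA': -36.24, 'y': -0.02, 'zA': -2.52, 'tilt': 6.95, 'yaw': 0.04, 'roll': -0.01, 'Fx': 0.8, 'Fy': 0.0, 'Fz': -0.8, 'w': 48.4}
```

```bash
python3 -m creep '0 -0.003 0.025 0 0 0 1;0 -0.006 0.05 0 0 0 1;0 -0.009 0.075 0 0 0 1;0 -0.009 0.075 0 0 0 1'
python3 -c "
from h import *
print(where())"
python3 -m creep '0 -0.0015 0.0125 0 0 0 1;0 -0.003 0.025 0 0 0 1;0 -0.0045 0.0375 0 0 0 1;0 -0.0045 0.0375 0 0 0 1'
python3 -c "
from h import *
print(where())"
```

```text
clock: 13.18
eef_pos: [492.7, 14.3, 38.7]
tool_rot: [3.02, 0.0, 1.274]
force: [0.2, 0.2, -1.0]
width: 48.5
{'t': 13.18, 'xA': -36.23, 'y': 0.0, 'zA': -5.51, 'tilt': 6.95, 'yaw': 0.04, 'roll': -0.01, 'Fx': 0.1, 'Fy': 0.3, 'Fz': -1.0, 'w': 48.5}
clock: 13.52
eef_pos: [492.9, 14.3, 37.4]
tool_rot: [3.02, 0.0, 1.274]
force: [-0.2, -0.6, -0.8]
width: 48.5
{'t': 13.52, 'xA': -36.12, 'y': 0.07, 'zA': -6.9, 'tilt': 6.97, 'yaw': 0.04, 'roll': -0.01, 'Fx': -0.0, 'Fy': -0.6, 'Fz': -0.8, 'w': 48.5}
```

```bash
for i in 1; do
python3 -m creep '0 -0.001 0.01 0 0 0 1;0 -0.002 0.02 0 0 0 1;0 -0.003 0.025 0 0 0 1;0 -0.003 0.025 0 0 0 1'
python3 -c "
from h import *
print(where())"; done
python3 -m creep '0 -0.001 0.01 0 0 0 1;0 -0.002 0.02 0 0 0 1;0 -0.002 0.02 0 0 0 1'
python3 -c "
from h import *
print(where())"
```

```text
clock: 13.85
eef_pos: [492.8, 14.3, 36.4]
tool_rot: [3.02, 0.0, 1.274]
force: [-0.3, -0.0, -0.3]
width: 48.1
{'t': 13.85, 'xA': -36.13, 'y': 0.04, 'zA': -7.88, 'tilt': 6.97, 'yaw': 0.04, 'roll': -0.01, 'Fx': -0.3, 'Fy': -0.1, 'Fz': -0.3, 'w': 48.1}
clock: 14.1
eef_pos: [492.8, 14.3, 35.6]
tool_rot: [3.02, 0.0, 1.274]
force: [0.5, -0.0, -1.5]
width: 48.6
{'t': 14.1, 'xA': -36.14, 'y': 0.03, 'zA': -8.69, 'tilt': 6.97, 'yaw': 0.04, 'roll': -0.01, 'Fx': 0.5, 'Fy': 0.1, 'Fz': -1.5, 'w': 48.6}
```

```bash
python3 -m creep '0 -0.001 0.01 0 0 0 1;0 -0.0015 0.0125 0 0 0 1;0 -0.0015 0.0125 0 0 0 1'
python3 -c "
from h import *
print(where())"
python3 -m creep '0 -0.001 0.01 0 0 0 1;0 -0.0015 0.0125 0 0 0 1;0 -0.0015 0.0125 0 0 0 1'
python3 -c "
from h import *
print(where())"
```

```text
clock: 14.35
eef_pos: [492.8, 14.3, 35.1]
tool_rot: [3.02, 0.0, 1.274]
force: [0.2, 1.0, -1.2]
width: 48.6
{'t': 14.35, 'xA': -36.12, 'y': 0.04, 'zA': -9.18, 'tilt': 6.97, 'yaw': 0.04, 'roll': -0.01, 'Fx': -0.1, 'Fy': 1.0, 'Fz': -1.2, 'w': 48.6}
clock: 14.6
eef_pos: [492.9, 14.3, 34.6]
tool_rot: [3.02, 0.0, 1.274]
force: [-0.4, 0.4, -1.3]
width: 48.2
{'t': 14.6, 'xA': -36.11, 'y': 0.04, 'zA': -9.67, 'tilt': 6.97, 'yaw': 0.04, 'roll': -0.01, 'Fx': -0.5, 'Fy': 0.2, 'Fz': -1.3, 'w': 48.2}
```

```bash
python3 -m creep '0 -0.001 0.01 0 0 0 1;0 -0.002 0.02 0 0 0 1;0 -0.002 0.02 0 0 0 1'
python3 -c "
from h import *
print(where())"
python3 -m creep '0 -0.001 0.01 0 0 0 1;0 -0.0015 0.0125 0 0 0 1;0 -0.0015 0.0125 0 0 0 1'
python3 -c "
from h import *
print(where())"
```

```text
clock: 14.85
eef_pos: [492.9, 14.3, 33.7]
tool_rot: [3.02, 0.0, 1.274]
force: [-0.1, -0.1, -0.6]
width: 48.4
{'t': 14.85, 'xA': -36.11, 'y': 0.01, 'zA': -10.52, 'tilt': 6.97, 'yaw': 0.04, 'roll': -0.01, 'Fx': -0.1, 'Fy': -0.1, 'Fz': -0.6, 'w': 48.4}
clock: 15.1
eef_pos: [492.9, 14.3, 33.3]
tool_rot: [3.02, 0.0, 1.274]
force: [-0.9, 0.3, -1.4]
width: 48.5
{'t': 15.1, 'xA': -36.07, 'y': 0.06, 'zA': -10.97, 'tilt': 6.97, 'yaw': 0.05, 'roll': -0.01, 'Fx': -0.9, 'Fy': -0.0, 'Fz': -1.4, 'w': 48.5}
```

Run:
```python
from h import *
d=snap("wrist"); save(d["img"],"w9z",(130,230,235,400)); np.savez("w9.npz",**d); print(d["tool_from_camera"][:3,3])
```

```text
[   0.77294006  -80.98147484 -142.6881906 ]
```

View pics/w9z.png

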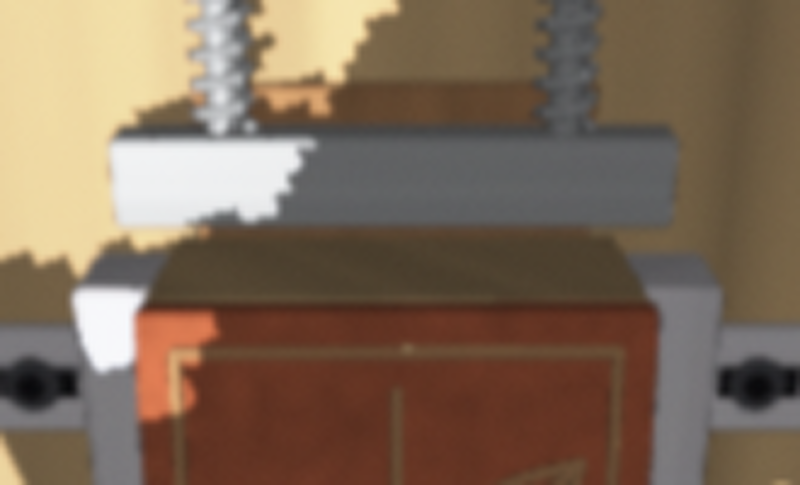

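```bash
python3 -m creep '0 -0.001 0.01 0 0 0 1;0 -0.0015 0.0125 0 0 0 1;0 -0.0015 0.0125 0 0 0 1'
python3 -c "
from h import *
print(where())"
python3 -m creep '0 -0.001 0.01 0 0 0 1;0 -0.0015 0.0125 0 0 0 1;0 -0.0015 0.0125 0 0 0 1'
python3 -c "
from h import *
print(where())"
```

```text
clock: 15.4
eef_pos: [492.9, 14.3, 32.8]
tool_rot: [3.02, 0.0, 1.274]
force: [-0.8, -0.2, -1.6]
width: 48.5
{'t': 15.4, 'xA': -36.07, 'y': 0.06, 'zA': -11.48, 'tilt': 6.97, 'yaw': 0.04, 'roll': -0.01, 'Fx': -0.7, 'Fy': -0.4, 'Fz': -1.6, 'w': 48.5}
clock: 15.65
eef_pos: [492.9, 14.3, 32.3]
tool_rot: [3.02, 0.0, 1.274]
force: [0.0, -0.1, -0.9]
width: 48.4
{'t': 15.65, 'xA': -36.05, 'y': 0.06, 'zA': -11.96, 'tilt': 6.97, 'yaw': 0.04, 'roll': -0.01, 'Fx': 0.1, 'Fy': -0.1, 'Fz': -0.9, 'w': 48.4}
```

```bash
python3 -m creep '0 -0.001 0.01 0 0 0 1;0 -0.001 0.01 0 0 0 1;0 -0.001 0.01 0 0 0 1'
python3 -c "
from h import *
print(where())"
python3 -m creep '0 -0.001 0.01 0 0 0 1;0 -0.001 0.01 0 0 0 1;0 -0.001 0.01 0 0 0 1'
python3 -c "
from h import *
print(where())"
```

```text
clock: 15.9
eef_pos: [493.0, 14.3, 32.0]
tool_rot: [3.02, 0.0, 1.274]
force: [-0.3, -0.7, -0.1]
width: 48.2
{'t': 15.9, 'xA': -35.99, 'y': 0.06, 'zA': -12.26, 'tilt': 6.98, 'yaw': 0.04, 'roll': -0.01, 'Fx': -0.1, 'Fy': -0.7, 'Fz': -0.1, 'w': 48.2}
clock: 16.15
eef_pos: [493.0, 14.3, 31.9]
tool_rot: [3.019, 0.0, 1.274]
force: [-1.4, 0.6, 5.5]
width: 48.6
{'t': 16.15, 'xA': -35.96, 'y': 0.07, 'zA': -12.38, 'tilt': 7.01, 'yaw': 0.05, 'roll': -0.01, 'Fx': -1.5, 'Fy': 0.2, 'Fz': 5.5, 'w': 48.6}
```

Contact with the packing: Fz jumped to 5.5 N, so the lower edge is on the floor between the rails. I back off 0.6 mm and feel for the bar.

```bash
sed -i 's/GX,GZ=41.83,15.3/GX,GZ=43.3,12.7/' h.py
python3 -m creep '0 0.002 -0.018 0 0 0 1;0 -0.023 -0.021 0 0 0 1;0 -0.048 -0.024 0 0 0 1;0 -0.073 -0.027 0 0 0 1;0 -0.073 -0.027 0 0 0 1'
python3 -c "
from h import *
print(where())"
```

```text
clock: 16.57
eef_pos: [490.2, 15.1, 32.2]
tool_rot: [3.02, 0.0, 1.274]
force: [1.2, -0.2, -1.1]
width: 48.5
{'t': 16.57, 'xA': -40.62, 'y': 0.06, 'zA': -9.67, 'tilt': 6.99, 'yaw': 0.04, 'roll': -0.0, 'Fx': 1.2, 'Fy': 0.2, 'Fz': -1.1, 'w': 48.5}
```

```bash
python3 -m creep '0 -0.012 -0.0015 0 0 0 1;0 -0.0186 -0.0023 0 0 0 1;0 -0.0186 -0.0023 0 0 0 1'
python3 -c "
from h import *
print(where())"
python3 -m creep '0 -0.012 -0.0015 0 0 0 1;0 -0.0186 -0.0023 0 0 0 1;0 -0.0186 -0.0023 0 0 0 1'
python3 -c "
from h import *
print(where())"
```

```text
clock: 16.82
eef_pos: [490.1, 15.2, 32.4]
tool_rot: [3.019, -0.0, 1.274]
force: [3.2, -0.6, -1.2]
width: 48.6
{'t': 16.82, 'xA': -40.79, 'y': 0.1, 'zA': -9.55, 'tilt': 7.04, 'yaw': 0.02, 'roll': 0.0, 'Fx': 3.2, 'Fy': 0.4, 'Fz': -1.2, 'w': 48.6}
clock: 17.07
eef_pos: [489.1, 15.5, 32.3]
tool_rot: [3.019, 0.0, 1.274]
force: [4.0, -1.3, -1.8]
width: 48.4
{'t': 17.07, 'xA': -41.85, 'y': 0.04, 'zA': -9.57, 'tilt': 7.01, 'yaw': 0.03, 'roll': -0.0, 'Fx': 4.2, 'Fy': -0.0, 'Fz': -1.8, 'w': 48.4}
```

The bar was touched at a reading of -40.7, giving way at about 3 N. I press it back further in small steps.

```bash
python3 -m creep '0 -0.0186 -0.0023 0 0 0 1;0 -0.0372 -0.0046 0 0 0 1;0 -0.0558 -0.0069 0 0 0 1;0 -0.0558 -0.0069 0 0 0 1'
python3 -c "
from h import *
print(where())"
python3 -m creep '0 -0.0186 -0.0023 0 0 0 1;0 -0.0372 -0.0046 0 0 0 1;0 -0.044 -0.0055 0 0 0 1;0 -0.044 -0.0055 0 0 0 1;0 -0.044 -0.0055 0 0 0 1'
python3 - <<'E'
from h import *
print(where())
d=snap("wrist"); save(d["img"],"w10z",(130,230,235,400)); np.savez("w10.npz",**d)
d=snap("scene"); save(d["img"],"s10",(220,310,220,340))
E
```

```text
clock: 17.4
eef_pos: [486.9, 16.2, 32.4]
tool_rot: [3.019, 0.0, 1.274]
force: [5.0, -2.8, -1.6]
width: 48.7
{'t': 17.4, 'xA': -44.09, 'y': 0.08, 'zA': -9.52, 'tilt': 7.02, 'yaw': 0.03, 'roll': -0.0, 'Fx': 5.6, 'Fy': -1.2, 'Fz': -1.6, 'w': 48.7}
clock: 17.82
eef_pos: [485.7, 16.5, 32.5]
tool_rot: [3.018, 0.0, 1.274]
force: [5.6, -1.7, -2.8]
width: 48.4
{'t': 17.82, 'xA': -45.32, 'y': 0.05, 'zA': -9.46, 'tilt': 7.06, 'yaw': 0.02, 'roll': -0.0, 'Fx': 5.9, 'Fy': 0.0, 'Fz': -2.8, 'w': 48.4}
```

View pics/w10z.png

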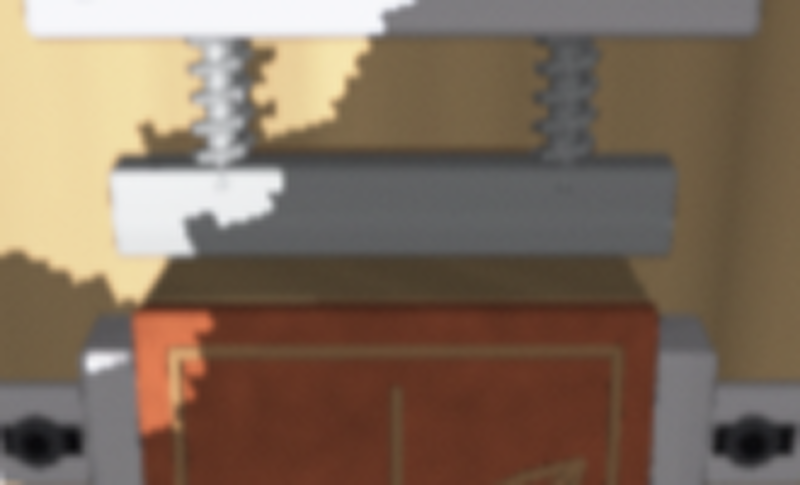

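View pics/s10.png

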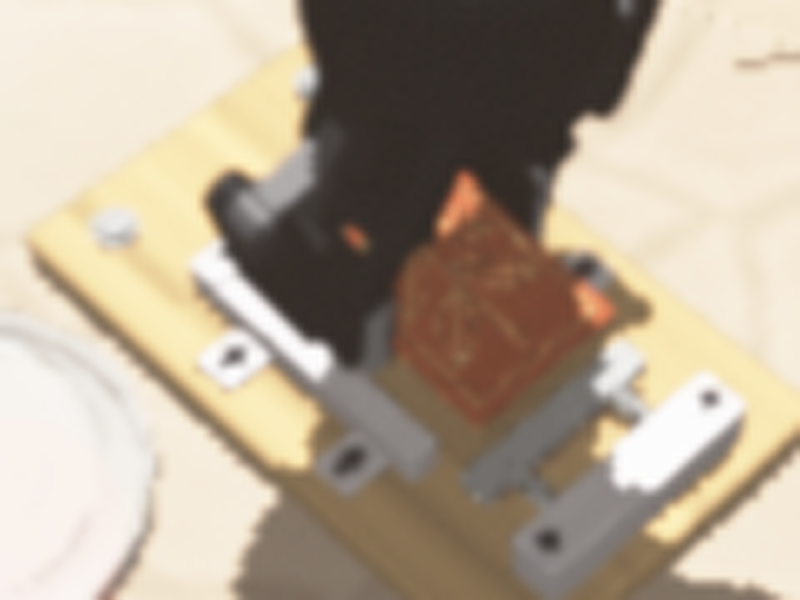

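```bash
python3 -m creep '0 -0.012 -0.0015 0 0 0 1;0 -0.022 -0.0027 0 0 0 1;0 -0.022 -0.0027 0 0 0 1'
python3 - <<'E'
from h import *
w=where();print(w, ctrl.read_state()["torque"])
for th in (6,5,4,3,2,1,0): print(th,*togo2(w['xA'],w['zA'],th,w['y']))
E
```

```text
clock: 18.17
eef_pos: [485.1, 16.7, 32.5]
tool_rot: [3.018, 0.0, 1.273]
force: [6.7, -2.0, -1.8]
width: 48.6
{'t': 18.17, 'xA': -45.97, 'y': 0.03, 'zA': -9.42, 'tilt': 7.08, 'yaw': 0.02, 'roll': -0.01, 'Fx': 7.0, 'Fy': 0.0, 'Fz': -1.8, 'w': 48.6} [-0.48003783 -1.31178527 -0.0632619 ]
6 [-0.     0.006  0.021] [1.08 0.   0.02]
5 [-0.     0.011  0.04 ] [2.08 0.   0.02]
4 [-0.     0.016  0.059] [3.08 0.   0.02]
3 [-0.     0.02   0.078] [4.08 0.   0.02]
2 [-0.     0.024  0.097] [5.08 0.   0.02]
1 [-0.     0.028  0.117] [6.08 0.   0.02]
0 [-0.     0.031  0.136] [7.08 0.   0.02]
```

```bash
python3 -m creep '0 0.003 0.01 0.5 0 0 1;0 0.006 0.021 1.1 0 0 1;0 0.008 0.03 1.6 0 0 1;0 0.011 0.04 2.1 0 0 1;0 0.011 0.04 2.1 0 0 1'
python3 - <<'E'
from h import *
w=where();print(w, ctrl.read_state()["torque"])
E
```

```text
clock: 18.58
eef_pos: [486.1, 16.5, 30.9]
tool_rot: [3.055, -0.001, 1.273]
force: [5.5, -2.8, -0.9]
width: 48.5
{'t': 18.58, 'xA': -45.58, 'y': 0.17, 'zA': -9.47, 'tilt': 4.97, 'yaw': -0.02, 'roll': 0.05, 'Fx': 6.1, 'Fy': -1.1, 'Fz': -0.9, 'w': 48.5} [-0.54710368 -1.26560477 -0.08299402]
```

```bash
python3 -m creep '0 -0.01 -0.001 0 0 0 1;0 -0.018 -0.0016 0 0 0 1;0 -0.018 -0.0016 0 0 0 1'
python3 - <<'E'
from h import *
w=where();print(w, ctrl.read_state()["torque"])
for th in (4,3,2,1,0): print(th,*togo2(w['xA'],w['zA'],th,w['y']))
E
```

```text
clock: 18.83
eef_pos: [485.2, 16.8, 31.0]
tool_rot: [3.054, -0.0, 1.274]
force: [5.1, -3.0, -2.2]
width: 48.7
{'t': 18.83, 'xA': -46.53, 'y': 0.18, 'zA': -9.4, 'tilt': 5.0, 'yaw': 0.02, 'roll': 0.03, 'Fx': 5.7, 'Fy': -1.4, 'Fz': -2.2, 'w': 48.7} [-0.51724662 -1.41066708 -0.04209167]
4 [0.    0.005 0.019] [ 1.   -0.03  0.02]
3 [0.    0.01  0.038] [ 2.   -0.03  0.02]
2 [0.    0.015 0.057] [ 3.   -0.03  0.02]
1 [0.    0.019 0.076] [ 4.   -0.03  0.02]
0 [0.    0.023 0.096] [ 5.   -0.03  0.02]
```

```bash
python3 -m creep '0 0.002 0.009 0.5 0 0 1;0 0.004 0.018 1 0 0 1;0 0.004 0.018 1 0 0 1'
python3 -c "
from h import *
print(where())"
python3 -m creep '0 0.002 0.009 0.5 0 0 1;0 0.004 0.018 1 0 0 1;0 0.004 0.018 1 0 0 1'
python3 -c "
from h import *
print(where(),ctrl.read_state()['torque'])"
```

```text
clock: 19.08
eef_pos: [485.8, 16.6, 30.3]
tool_rot: [3.072, -0.001, 1.273]
force: [5.8, -2.5, -1.1]
width: 48.8
{'t': 19.08, 'xA': -46.17, 'y': 0.19, 'zA': -9.43, 'tilt': 4.0, 'yaw': -0.01, 'roll': 0.04, 'Fx': 6.3, 'Fy': -0.7, 'Fz': -1.1, 'w': 48.8}
clock: 19.33
eef_pos: [486.0, 16.6, 29.5]
tool_rot: [3.089, -0.001, 1.273]
force: [6.2, -2.2, -1.6]
width: 48.3
{'t': 19.33, 'xA': -46.22, 'y': 0.19, 'zA': -9.45, 'tilt': 3.0, 'yaw': -0.0, 'roll': 0.05, 'Fx': 6.6, 'Fy': -0.3, 'Fz': -1.6, 'w': 48.3} [-4.90778506e-01 -1.39572168e+00 -1.12862033e-03]
```

```bash
python3 -m creep '0 0.002 0.009 0.5 0 0 1;0 0.004 0.018 1 0 0 1;0 0.004 0.018 1 0 0 1'
python3 -c "
from h import *
print(where())"
python3 -m creep '0 0.002 0.009 0.5 0 0 1;0 0.004 0.018 1 0 0 1;0 0.004 0.018 1 0 0 1'
python3 - <<'E'
from h import *
print(where(),ctrl.read_state()['torque'])
d=snap("scene"); save(d["img"],"s11",(220,310,220,340))
d=snap("wrist"); save(d["img"],"w11"); np.savez("w11.npz",**d)
E
```

```text
clock: 19.58
eef_pos: [486.2, 16.5, 28.8]
tool_rot: [3.107, -0.001, 1.273]
force: [6.4, -1.8, -0.6]
width: 48.7
{'t': 19.58, 'xA': -46.28, 'y': 0.2, 'zA': -9.43, 'tilt': 2.0, 'yaw': 0.0, 'roll': 0.05, 'Fx': 6.7, 'Fy': 0.2, 'Fz': -0.6, 'w': 48.7}
clock: 19.83
eef_pos: [486.4, 16.5, 28.0]
tool_rot: [3.124, -0.001, 1.273]
force: [5.9, -2.2, -2.1]
width: 48.0
{'t': 19.83, 'xA': -46.35, 'y': 0.21, 'zA': -9.44, 'tilt': 1.0, 'yaw': 0.01, 'roll': 0.06, 'Fx': 6.3, 'Fy': -0.4, 'Fz': -2.1, 'w': 48.0} [-0.57054794 -1.33895839 -0.01438534]
```

View pics/s11.png

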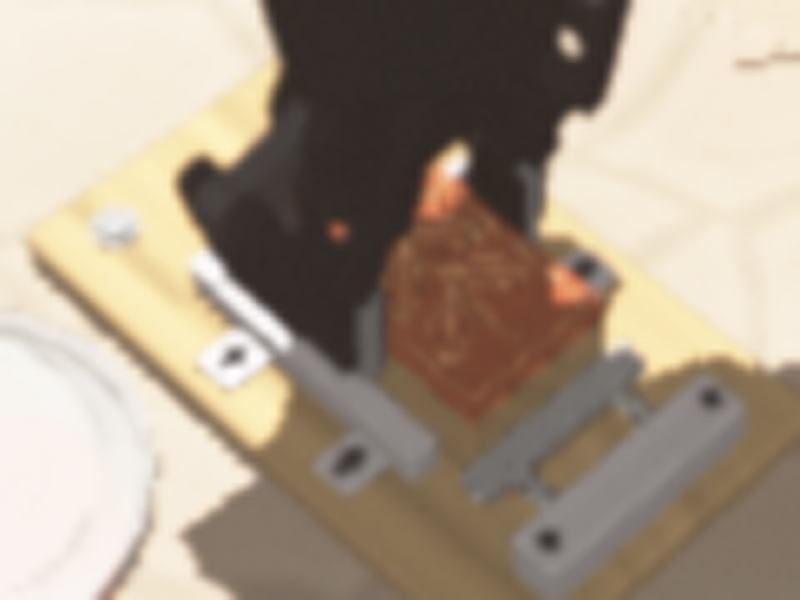

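View pics/w11.png

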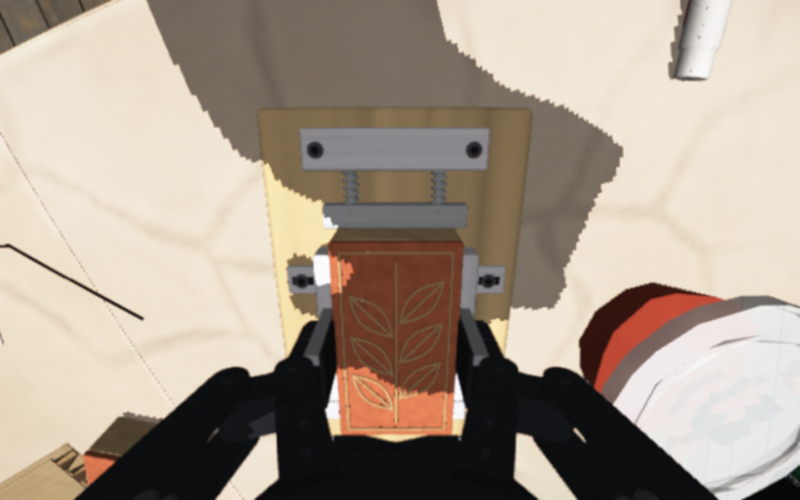

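Run:
```python
from h import *
d=dict(np.load("w11.npz")); T=tool(); E=d["tool_from_camera"].copy(); E[:3,3]=[0,-81.82,-142.7]; E[:3,:3]=R.from_euler('xyz',[161.455,0,.056],degrees=True).as_matrix(); d["T"]=T@E
save(d["img"],"w11b",(295,360,255,380)); save(d["img"],"w11a",(150,210,240,395))
def P(jx,jy,z): return np.r_[JX*(PX+jx)+JY*(PY+jy),24+z]
for n,q in dict(stop_in=(45,-34,0),stop_out=(57,-34,0),bar=(-45.3,-20,0),railend=(-34,-31,0),rail_in_R=(40,26,0)).items(): print(n,proj(d,P(*q)).round(1))
g=d["img"].astype(int)
for c in (266,269,365,368): print(c,[(r,int(g[r,c].mean())) for r in range(312,342)])
```

```text
stop_in [[262.7 321.7]]
stop_out [[264.  336.2]]
bar [[278.  184.6]]
railend [[258.5 204.8]]
rail_in_R [[357.8 315.4]]
266 [(312, 243), (313, 246), (314, 247), (315, 248), (316, 249), (317, 249), (318, 249), (319, 245), (320, 220), (321, 212), (322, 237), (323, 245), (324, 247), (325, 248), (326, 248), (327, 248), (328, 248), (329, 248), (330, 247), (331, 246), (332, 245), (333, 245), (334, 239), (335, 223), (336, 213), (337, 213), (338, 213), (339, 213), (340, 212), (341, 213)]
269 [(312, 238), (313, 239), (314, 244), (315, 247), (316, 247), (317, 247), (318, 247), (319, 243), (320, 223), (321, 221), (322, 236), (323, 243), (324, 245), (325, 246), (326, 246), (327, 246), (328, 246), (329, 245), (330, 244), (331, 244), (332, 245), (333, 245), (334, 239), (335, 224), (336, 214), (337, 214), (338, 214), (339, 214), (340, 214), (341, 213)]
365 [(312, 248), (313, 248), (314, 248), (315, 249), (316, 249), (317, 249), (318, 249), (319, 246), (320, 224), (321, 225), (322, 240), (323, 245), (324, 246), (325, 247), (326, 248), (327, 248), (328, 248), (329, 247), (330, 247), (331, 247), (332, 247), (333, 247), (334, 242), (335, 223), (336, 212), (337, 211), (338, 211), (339, 211), (340, 211), (341, 210)]
368 [(312, 198), (313, 221), (314, 228), (315, 233), (316, 242), (317, 246), (318, 246), (319, 242), (320, 214), (321, 214), (322, 239), (323, 245), (324, 247), (325, 247), (326, 248), (327, 248), (328, 248), (329, 248), (330, 247), (331, 247), (332, 247), (333, 247), (334, 241), (335, 217), (336, 202), (337, 202), (338, 201), (339, 201), (340, 201), (341, 198)]
```

View pics/w11b.png

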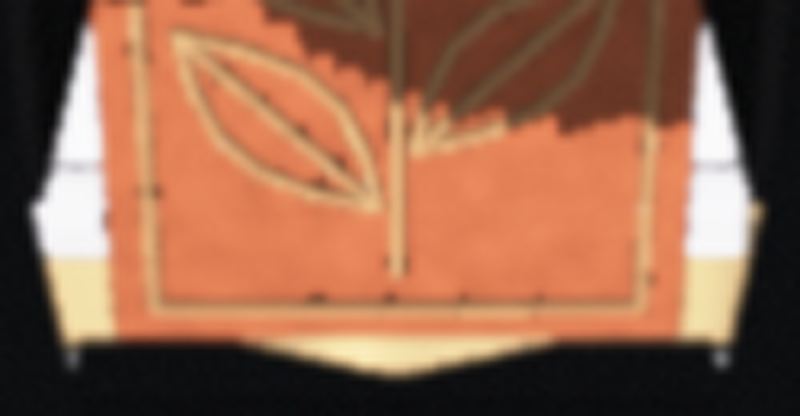

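View pics/w11a.png

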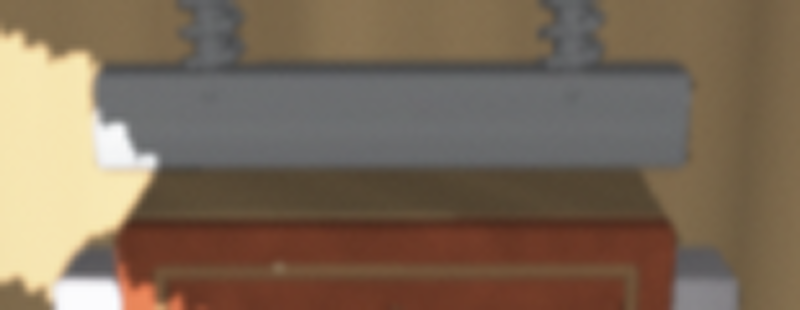

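```bash
sed -i 's/PX=463.45/PX=462.5/' h.py
python3 - <<'E'
from h import *
d=dict(np.load("w11.npz")); T=tool(); E=d["tool_from_camera"].copy(); E[:3,3]=[0,-81.82,-142.7]; E[:3,:3]=R.from_euler('xyz',[161.455,0,.056],degrees=True).as_matrix(); d["T"]=T@E
j=lambda c,r,z: round(float(unproj(d,[[c,r]],z)[0,:2]@JX-PX),2)
print("bar face",j(317,150+168/4.32+240*0,24),"rail end",j(365,150+280/5.16*1,24))
for z in (44.5,46,48): print(z,"A top",j(317,150+222*60/310,z),"B top",j(317,348,z), "L-R top width", [round(float((unproj(d,[[l,r]],z)-unproj(d,[[rr,r]],z))[0,:2]@JY),2) for l,rr,r in ((240+118*155/800,240+676*155/800,194),(255+117*125/800,255+682*125/800,346))])
print("bar",j(317,150+168*60/310,24),"railend",j(380,150+275*60/310,24))
print("rails y", [round(float(unproj(d,[[c,150+280*60/310]],24)[0,:2]@JY-PY),2) for c in (240+58*155/800,240+738*155/800)])
E
```

```text
bar face -41.96 rail end -33.31
44.5 A top -46.36 B top 46.13 L-R top width [-49.2, -50.04]
46 A top -46.85 B top 44.54 L-R top width [-48.61, -49.44]
48 A top -47.5 B top 42.4 L-R top width [-47.82, -48.64]
bar -45.43 railend -33.9
rails y [-34.9, 35.84]
```

```bash
python3 -m creep '0 -0.012 0 0 0 0 1;0 -0.010 0.009 0.5 0 0 1;0 -0.008 0.018 1 0 0 1;0 -0.008 0.018 1 0 0 1'
python3 -c "
from h import *
print(where(),ctrl.read_state()['torque'])"
```

```text
clock: 20.27
eef_pos: [486.2, 16.5, 27.3]
tool_rot: [3.141, -0.001, 1.273]
force: [6.4, -2.7, -1.5]
width: 48.7
{'t': 20.27, 'xA': -45.79, 'y': 0.19, 'zA': -9.44, 'tilt': 0.02, 'yaw': 0.0, 'roll': 0.06, 'Fx': 6.9, 'Fy': -0.7, 'Fz': -1.5, 'w': 48.7} [-0.6115508  -1.38187203 -0.00179577]
```

```bash
python3 -m creep '0 0.001 0.009 0.5 0 0 1;0 0.003 0.018 1 0 0 1;0 0.003 0.018 1 0 0 1'
python3 -c "
from h import *
print(where(),ctrl.read_state()['torque'])"
python3 -m creep '0 0.001 0.009 0.5 0 0 1;0 0.0015 0.014 0.8 0 0 1;0 0.0015 0.014 0.8 0 0 1'
python3 - <<'E'
from h import *
print(where(),ctrl.read_state()['torque'])
d=snap("wrist"); np.savez("w12.npz",**d)
T=tool(); E=d["tool_from_camera"].copy(); E[:3,3]=[0,-81.82,-142.7]; E[:3,:3]=R.from_euler('xyz',[161.455,0,.056],degrees=True).as_matrix(); d["T"]=T@E
save(d["img"],"w12a",(150,210,240,395)); save(d["img"],"w12b",(295,360,255,380));
E
```

```text
clock: 20.52
eef_pos: [485.8, 16.7, 27.0]
tool_rot: [-3.124, -0.001, 1.274]
force: [3.5, -1.8, 4.8]
width: 48.5
{'t': 20.52, 'xA': -46.49, 'y': 0.21, 'zA': -8.91, 'tilt': -1.0, 'yaw': 0.02, 'roll': 0.03, 'Fx': 3.9, 'Fy': -0.7, 'Fz': 4.8, 'w': 48.5} [-0.71191132 -1.18457084 -0.05979708]
clock: 20.77
eef_pos: [485.8, 16.7, 27.0]
tool_rot: [-3.111, -0.0, 1.274]
force: [2.5, -2.9, 10.6]
width: 48.6
{'t': 20.77, 'xA': -46.64, 'y': 0.29, 'zA': -8.33, 'tilt': -1.75, 'yaw': 0.05, 'roll': 0.02, 'Fx': 3.3, 'Fy': -2.1, 'Fz': 10.6, 'w': 48.6} [-0.82986861 -1.0105643  -0.06408201]
```

View pics/w12a.png

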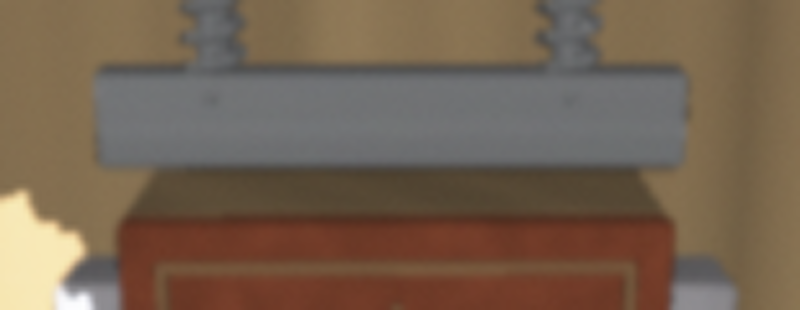

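View pics/w12b.png

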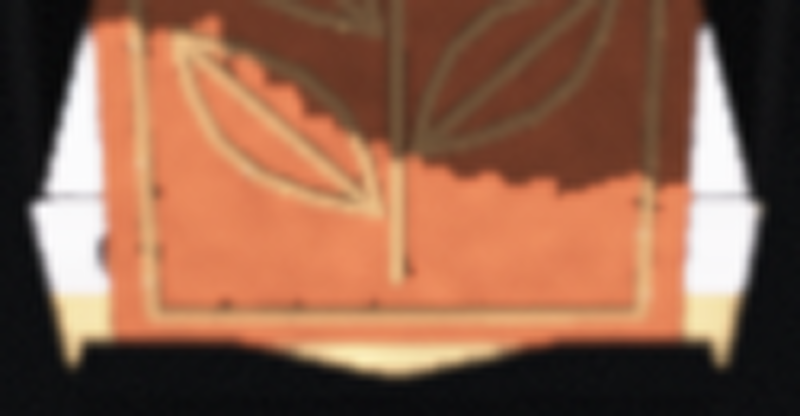

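Fz rose only once the block was near flat: the TCP is at 27 mm, so the underside is about 9.8 mm below the rail tops. I undo the excess rotation and then ease it +x onto the stop.

```bash
python3 -m creep '0 0 0 -0.6 0 0 1;0 0 0 -1.2 0 0 1;0 0 0 -1.2 0 0 1'
python3 -c "
from h import *
print(where(),ctrl.read_state()['torque'])"
python3 -m creep '0 0.012 0 0 0 0 1;0 0.02 0 0 0 0 1;0 0.02 0 0 0 0 1'
python3 -c "
from h import *
print(where(),ctrl.read_state()['torque'])"
```

```text
clock: 21.07
eef_pos: [485.8, 16.8, 27.0]
tool_rot: [-3.133, -0.0, 1.275]
force: [3.2, -2.4, 8.6]
width: 48.6
{'t': 21.07, 'xA': -46.41, 'y': 0.35, 'zA': -9.28, 'tilt': -0.5, 'yaw': 0.08, 'roll': 0.02, 'Fx': 3.7, 'Fy': -1.4, 'Fz': 8.6, 'w': 48.6} [-0.69958199 -0.95151813 -0.13595986]
clock: 21.32
eef_pos: [485.8, 16.8, 27.0]
tool_rot: [-3.131, -0.0, 1.275]
force: [1.0, -0.6, 11.3]
width: 48.7
{'t': 21.32, 'xA': -46.45, 'y': 0.34, 'zA': -9.24, 'tilt': -0.6, 'yaw': 0.08, 'roll': 0.01, 'Fx': 1.1, 'Fy': -0.3, 'Fz': 11.3, 'w': 48.7} [-0.4832333  -0.43855449 -0.11647585]
```

```bash
python3 -m creep '0 0 -0.008 0 0 0 1;0 0 -0.012 0 0 0 1;0 0 -0.012 0 0 0 1'
python3 - <<'E'
from h import *
print(where(),ctrl.read_state()['torque'])
E
```

```text
clock: 21.57
eef_pos: [486.2, 16.7, 27.0]
tool_rot: [-3.131, -0.0, 1.274]
force: [3.6, -2.7, 7.8]
width: 48.8
{'t': 21.57, 'xA': -46.04, 'y': 0.33, 'zA': -9.22, 'tilt': -0.6, 'yaw': 0.06, 'roll': 0.03, 'Fx': 4.3, 'Fy': -1.5, 'Fz': 7.8, 'w': 48.8} [-0.52406605 -0.96494022 -0.08635377]
```

```bash
python3 -m creep '0 0.006 -0.01 0 0 0 1;0 0.012 -0.015 0 0 0 1;0 0.012 -0.015 0 0 0 1'
python3 - <<'E'
from h import *
print(where(),ctrl.read_state()['torque'])
d=snap("wrist"); np.savez("w13.npz",**d)
save(d["img"],"w13a",(150,210,240,395)); 
d=snap("scene"); save(d["img"],"s13",(220,310,220,340))
E
```

```text
clock: 21.82
eef_pos: [486.6, 16.5, 27.1]
tool_rot: [-3.13, -0.001, 1.274]
force: [5.1, -2.9, 2.1]
width: 48.6
{'t': 21.82, 'xA': -45.55, 'y': 0.3, 'zA': -9.16, 'tilt': -0.64, 'yaw': 0.04, 'roll': 0.04, 'Fx': 5.7, 'Fy': -1.3, 'Fz': 2.1, 'w': 48.6} [-0.58332224 -1.23364507 -0.07347571]
```

View pics/w13a.png

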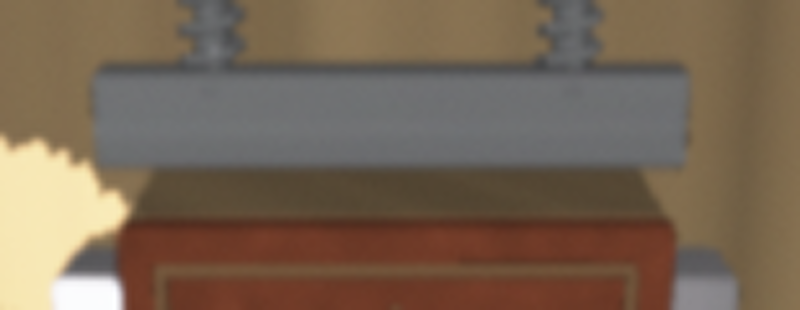

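View pics/s13.png

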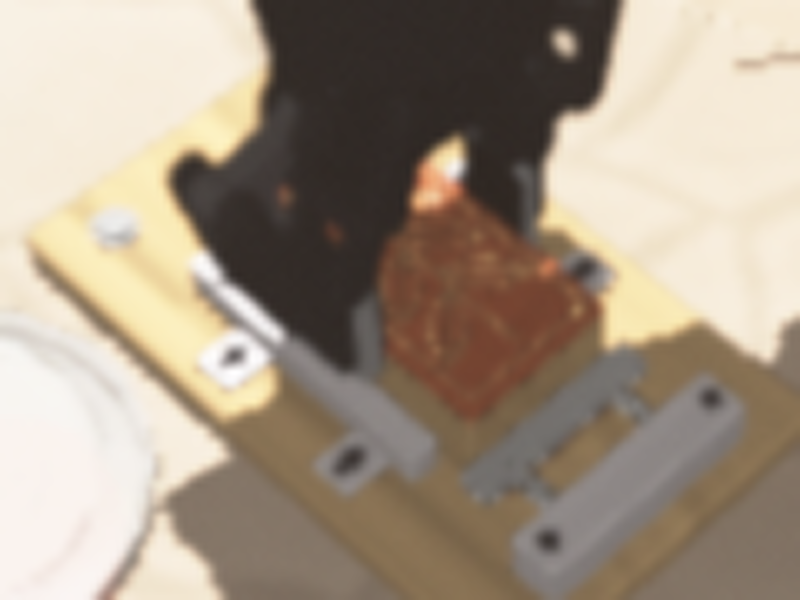

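```bash
python3 -m creep '0 0.006 0 0 0 0 1;0 0.01 0 0 0 0 1;0 0.01 0 0 0 0 1'
python3 -c "
from h import *
print(where(),ctrl.read_state()['torque'])"
python3 -m creep '0 0.006 0 0 0 0 1;0 0.01 0 0 0 0 1;0 0.01 0 0 0 0 1'
python3 -c "
from h import *
print(where(),ctrl.read_state()['torque'])"
```

```text
clock: 22.17
eef_pos: [486.6, 16.5, 27.0]
tool_rot: [-3.13, -0.0, 1.274]
force: [4.8, -3.1, 3.6]
width: 48.5
{'t': 22.17, 'xA': -45.58, 'y': 0.3, 'zA': -9.14, 'tilt': -0.68, 'yaw': 0.04, 'roll': 0.03, 'Fx': 5.5, 'Fy': -1.5, 'Fz': 3.6, 'w': 48.5} [-0.52453885 -1.26596634 -0.08278745]
clock: 22.42
eef_pos: [486.6, 16.5, 27.0]
tool_rot: [-3.129, -0.0, 1.274]
force: [4.9, -1.0, 4.9]
width: 48.3
{'t': 22.42, 'xA': -45.59, 'y': 0.31, 'zA': -9.11, 'tilt': -0.71, 'yaw': 0.05, 'roll': 0.02, 'Fx': 5.0, 'Fy': 0.4, 'Fz': 4.9, 'w': 48.3} [-0.35631834 -1.10512384 -0.10584769]
```

```bash
python3 -m creep '0 0.005 0 0 0 0 1;0 0.01 0 0 0 0 1;0 0.01 0 0 0 0 0.5;0 0.01 0 0 0 0 0.3;0 0.01 0 0 0 0 0.2;0 0.01 0 0 0 0 0.2'
python3 - <<'E'
from h import *
print(where(),ctrl.read_state()['torque'])
d=snap("wrist"); np.savez("w14.npz",**d); save(d["img"],"w14")
d=snap("scene"); save(d["img"],"s14",(220,310,220,340))
E
```

```text
clock: 22.92
eef_pos: [484.7, 16.3, 26.2]
tool_rot: [-3.125, 0.001, 1.275]
force: [-1.2, -0.5, -1.1]
width: 68.2
{'t': 22.92, 'xA': -47.39, 'y': -0.48, 'zA': -9.77, 'tilt': -0.93, 'yaw': 0.08, 'roll': -0.08, 'Fx': -1.0, 'Fy': -0.9, 'Fz': -1.1, 'w': 68.2} [ 0.03042503  0.01372274 -0.03181582]
```

View pics/w14.png

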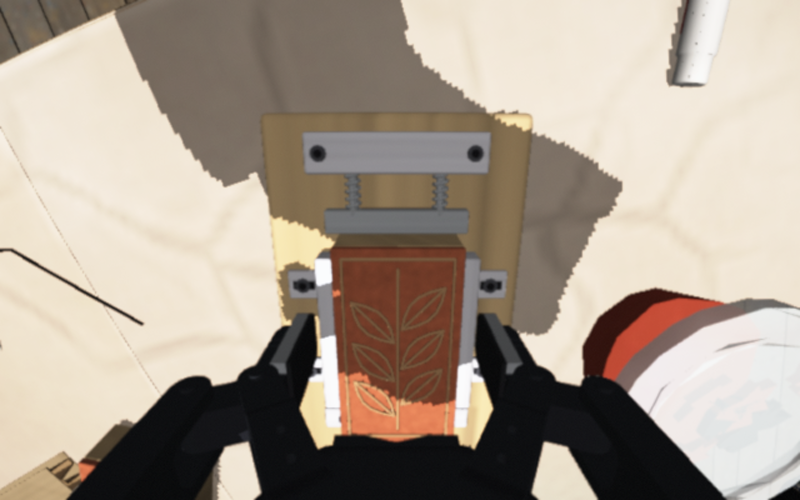

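View pics/s14.png

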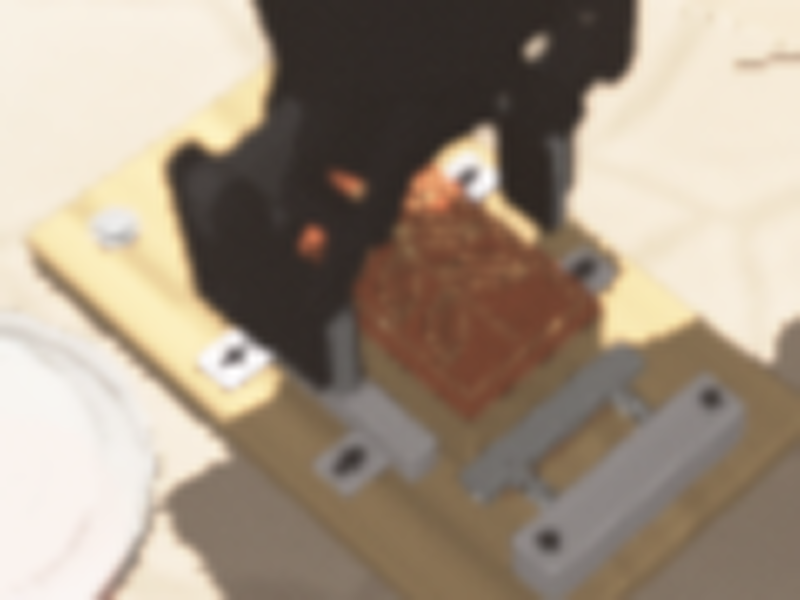

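```bash
python3 -m creep '0 0 -0.2 0 0 0 0;0 0 -0.6 0 0 0 0;0 0 -1 0 0 0 0;0 0 -1.4 0.9 0 0 0;0 0 -1.5 0.9 0 0 0.5;0 0 -1.5 0.9 0 0 1;0 0 -1.5 0.9 0 0 1;0 0 -1.5 0.9 0 0 1;0 0 -1.5 0.9 0 0 1;0 0 -1.5 0.9 0 0 1'
python3 - <<'E'
from h import *
print(where(),ctrl.read_state()['eef_pos'])
d=snap("wrist"); np.savez("w15.npz",**d); save(d["img"],"w15")
d=snap("top"); np.savez("t15.npz",**d); save(d["img"],"t15",(150,270,190,350))
E
```

```text
clock: 23.85
eef_pos: [487.0, 16.0, 86.3]
tool_rot: [-3.112, 0.001, 1.274]
force: [-0.7, 0.7, 0.1]
width: 12.1
{'t': 23.85, 'xA': -45.25, 'y': -0.02, 'zA': 50.86, 'tilt': -1.7, 'yaw': 0.06, 'roll': -0.03, 'Fx': -0.8, 'Fy': 0.4, 'Fz': 0.1, 'w': 12.1} [487.01240312  16.04067325  86.27510974]
```

View pics/w15.png

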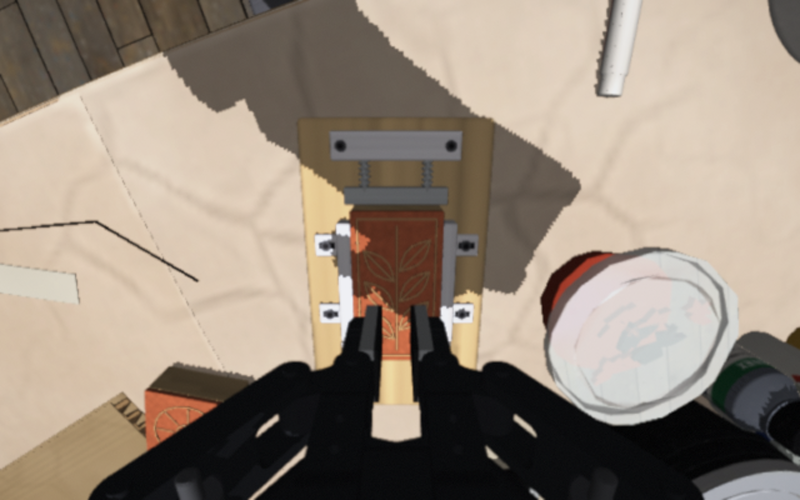

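The block lies in the pocket between the rails, its face at zoomed 350–443, 208–360. I set the closed fingers slightly to the bar side of its middle and press it home.

```bash
python3 -m creep '0 -0.1 0.3 -1 0 0 1;0 -0.2 0.6 -1.7 0 0 1;0 -0.2 0.8 -1.7 0 0 1;0 -0.2 0.87 -1.7 0 0 1;0 -0.2 0.87 -1.7 0 0 1;0 -0.2 0.87 -1.7 0 0 1'
python3 -c "
from h import *
print(where(),ctrl.read_state()['eef_pos'],tool()[:2,3]@JX-PX)"
```

```text
clock: 24.45
eef_pos: [479.6, 18.7, 52.4]
tool_rot: [3.14, -0.0, 1.274]
force: [0.3, 0.6, -0.5]
width: 0.2
{'t': 24.45, 'xA': -52.76, 'y': 0.31, 'zA': 15.62, 'tilt': 0.08, 'yaw': 0.03, 'roll': 0.01, 'Fx': 0.1, 'Fy': 0.6, 'Fz': -0.5, 'w': 0.2} [479.57743232  18.66730658  52.3788941 ] -9.473724445279686
```

```bash
python3 -m creep '0 0 0.05 0 0 0 1;0 0 0.1 0 0 0 1;0 0 0.14 0 0 0 1;0 0 0.15 0 0 0 1;0 0 0.15 0 0 0 1'
python3 -m creep '0 0 0.01 0 0 0 1;0 0 0.02 0 0 0 1;0 0 0.02 0 0 0 1'
python3 -m creep '0 0 0.01 0 0 0 1;0 0 0.0125 0 0 0 1;0 0 0.0125 0 0 0 1'
```

```text
clock: 24.87
eef_pos: [479.0, 18.5, 46.3]
tool_rot: [3.14, 0.0, 1.274]
force: [-0.2, 0.1, -0.3]
width: 0.2
clock: 25.12
eef_pos: [479.0, 18.6, 45.5]
tool_rot: [3.14, 0.0, 1.274]
force: [0.6, -0.1, 0.1]
width: 0.1
clock: 25.37
eef_pos: [479.0, 18.6, 45.1]
tool_rot: [3.14, 0.0, 1.274]
force: [-0.8, -0.0, 0.7]
width: 0.2
```

```bash
python3 -m creep '0 0 0.005 0 0 0 1;0 0 0.01 0 0 0 1;0 0 0.01 0 0 0 1'
python3 -m creep '0 0 0.005 0 0 0 1;0 0 0.01 0 0 0 1;0 0 0.01 0 0 0 1'
```

```text
clock: 25.62
eef_pos: [479.0, 18.5, 44.7]
tool_rot: [3.14, 0.0, 1.274]
force: [-0.4, 0.3, 1.4]
width: 0.2
clock: 25.87
eef_pos: [478.9, 18.6, 44.4]
tool_rot: [3.14, 0.0, 1.274]
force: [-0.7, -0.2, 5.3]
width: 0.2
```

```bash
python3 -m creep '0 0 0.003 0 0 0 1;0 0 0.005 0 0 0 1;0 0 0.005 0 0 0 1;0 0 0.005 0 0 0 1'
python3 -m creep '0 0 0 0 0 0 1;0 0 0 0 0 0 1'
```

```text
clock: 26.2
eef_pos: [479.0, 18.6, 44.4]
tool_rot: [3.14, 0.0, 1.274]
force: [-0.9, -1.5, 6.5]
width: 0.1
clock: 26.37
eef_pos: [478.9, 18.6, 44.3]
tool_rot: [3.14, 0.0, 1.274]
force: [-1.6, -0.4, 5.7]
width: -0.0
```

6.5 N pressed home, with the face at 44.4 mm. I probe the height at the stop end as well to check flatness.

```bash
python3 -m creep '0 0 -0.05 0 0 0 1;0 0 -0.12 0 0 0 1;0 0.3 -0.12 0 0 0 1;0 0.6 -0.12 0 0 0 1;0 0.9 -0.12 0 0 0 1;0 0.9 -0.12 0 0 0 1;0 0.9 -0.06 0 0 0 1;0 0.9 -0.035 0 0 0 1;0 0.9 -0.035 0 0 0 1'
python3 -m creep '0 0 0.008 0 0 0 1;0 0 0.015 0 0 0 1;0 0 0.015 0 0 0 1'
python3 -m creep '0 0 0.005 0 0 0 1;0 0 0.01 0 0 0 1;0 0 0.01 0 0 0 1'
```

```text
clock: 27.12
eef_pos: [512.1, 8.3, 45.1]
tool_rot: [-3.141, 0.001, 1.275]
force: [-0.0, 0.2, 0.1]
width: 0.1
clock: 27.37
eef_pos: [513.1, 8.2, 44.9]
tool_rot: [3.141, 0.0, 1.274]
force: [-0.5, -0.2, 0.5]
width: -0.1
clock: 27.62
eef_pos: [513.4, 8.1, 44.5]
tool_rot: [3.14, 0.0, 1.274]
force: [0.1, -0.0, 0.1]
width: 0.5
```

```bash
python3 -m creep '0 0 0.005 0 0 0 1;0 0 0.008 0 0 0 1;0 0 0.008 0 0 0 1'
python3 -m creep '0 0 0.004 0 0 0 1;0 0 0.006 0 0 0 1;0 0 0.006 0 0 0 1'
```

```text
clock: 27.87
eef_pos: [513.4, 8.1, 44.4]
tool_rot: [3.14, 0.0, 1.274]
force: [-0.3, -0.3, 3.4]
width: 0.1
clock: 28.12
eef_pos: [513.5, 8.1, 44.3]
tool_rot: [3.14, 0.0, 1.274]
force: [-1.2, -1.1, 6.1]
width: 0.0
```

Both ends sit at the same height (44.3–44.4 mm), so the block is flat and home. I lift clear and check.

```bash
python3 -m creep '0 0 -0.1 0 0 0 1;0 0 -0.5 0 0 0 1;0 0 -1.2 0 0 0 1;0 -0.4 -2 0 0 0 1;0 -0.8 -2.6 0 0 0 1;0 -0.8 -2.6 0 0 0 1;0 -0.8 -2.6 0 0 0 1'
python3 - <<'E'
from h import *
w=where();print(w)
d=snap("wrist"); np.savez("w16.npz",**d); save(d["img"],"w16z",(80,330,180,460))
T=tool(); E=d["tool_from_camera"].copy(); E[:3,3]=[0,-81.82,-142.7]; E[:3,:3]=R.from_euler('xyz',[161.455,0,.056],degrees=True).as_matrix(); d["T"]=T@E
for t in ("block_oblong","jig"):
    r=ctrl.cut_out("wrist",t)
    if r:
        c=max(cv2.findContours(r[0]["pixels"].astype(np.uint8),0,cv2.CHAIN_APPROX_NONE)[0],key=cv2.contourArea)
        W=unproj(d,c,44.4 if 'b'==t[0] else 12)[:,:2]; q=np.c_[W@JX-PX,W@JY-PY].astype(np.float32); print(t,cv2.minAreaRect(q),q.min(0),q.max(0))
d=snap("top"); save(d["img"],"t16",(150,270,190,430))
for t in ("block_square_centre","block_strip_centre"): print(t,[x["rect"] for x in ctrl.boxes_of("top",t)[:1]])
E
```

```text
clock: 28.7
eef_pos: [483.1, 17.3, 149.0]
tool_rot: [3.138, -0.0, 1.274]
force: [-0.1, -0.1, -0.2]
width: 0.0
{'t': 28.7, 'xA': -48.95, 'y': 0.09, 'zA': 112.14, 'tilt': 0.22, 'yaw': 0.06, 'roll': 0.01, 'Fx': -0.1, 'Fy': -0.1, 'Fz': -0.2, 'w': 0.0}
block_oblong ((-2.723316192626953, -0.46781158447265625), (49.700191497802734, 93.25627136230469), 89.97681427001953) [-49.35954  -25.330404] [43.912388 24.392675]
jig ((5.0731048583984375, -1.3358497619628906), (115.59122467041016, 199.08187866210938), 89.87635040283203) [-94.488625 -59.13468 ] [104.49497   56.640778]
block_square_centre [[306.5, 159.3, 343.0, 195.1]]
block_strip_centre [[397.8, 209.0, 418.1, 257.6]]
```

View pics/w16z.png

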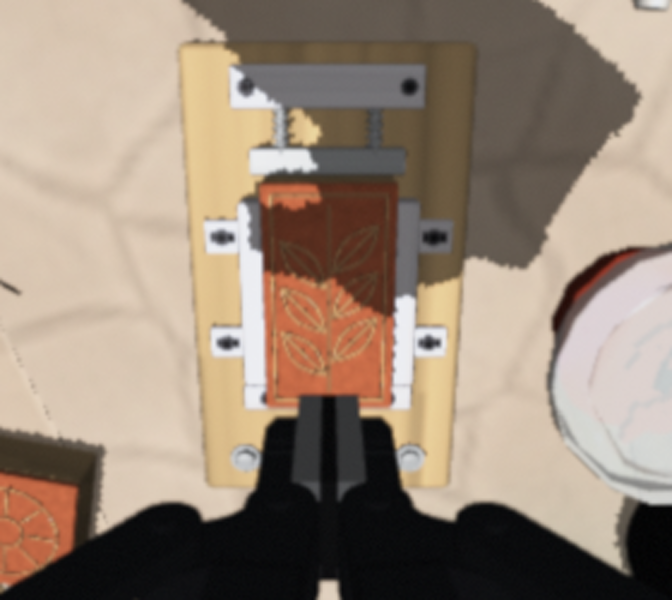

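View pics/t16.png

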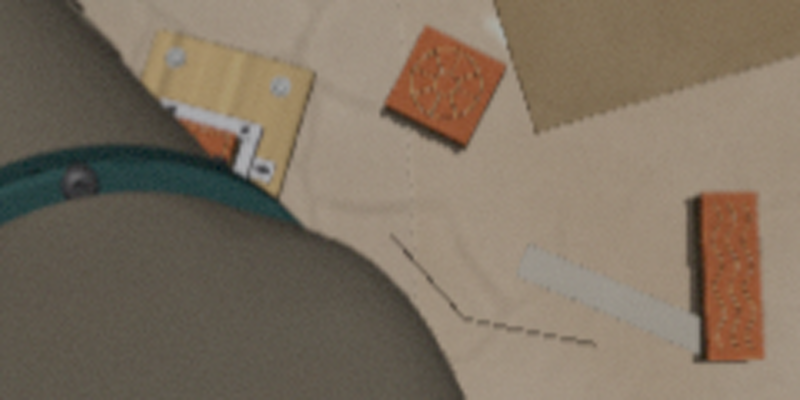

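Run:
```python
from h import *
d=dict(np.load("w16.npz")); save(d["img"],"w16a",(135,175,270,360)); save(d["img"],"w16b",(235,265,270,360))
T=tool(); E=d["tool_from_camera"].copy(); E[:3,3]=[0,-81.82,-142.7]; E[:3,:3]=R.from_euler('xyz',[161.455,0,.056],degrees=True).as_matrix(); d["T"]=T@E
j=lambda c,r,z: round(float(unproj(d,[[c,r]],z)[0,:2]@JX-PX),2)
for r in (150,151,152,153,154,163,164,240,241): print(r,j(317,r,24))
```

```text
150 -48.12
151 -47.21
152 -46.29
153 -45.37
154 -44.45
163 -36.06
164 -35.12
240 42.99
241 44.11
```

View pics/w16a.png

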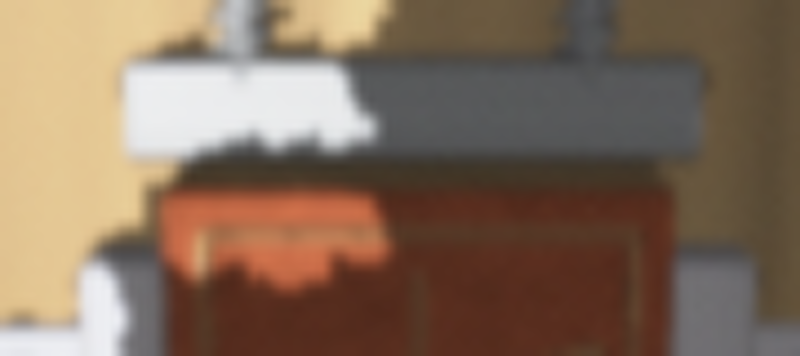

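View pics/w16b.png

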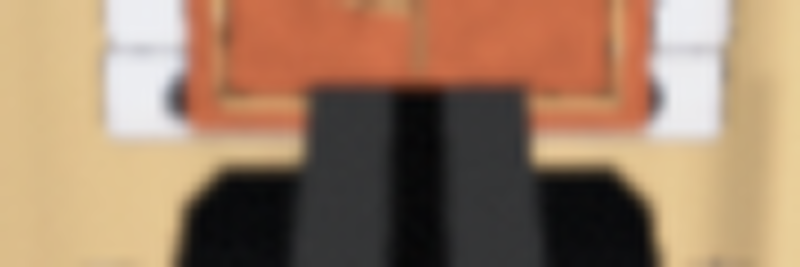

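The gap from bar to stop measures about 89–90 mm, so the bar is back about 4 mm with the block between it and the stop. The block is flat, square and released, and the other blocks have not moved. I hand the job in.

```bash
python3 -c "
from cell import ctrl
print(ctrl.finish_job())"
```

```text
the job is handed in; nothing more can be done
None
```

The oblong block is seated in the jig and the job is handed in at about 29 s of the 72 s allowed; no verdict was reported.

**What I did**
- I gripped the block across its width. The first approach ran joints 5 and 6 into their range ends, so I backed off and turned the hand half a turn.
- I lowered one short end between the rails until I felt the packing, at 5.5 N.
- I pressed the bar back about 5 mm at about 7° of tilt, with about 7 N on the tool.
- I rocked the other end down behind the stop, eased the block onto the stop and let go.
- With closed fingers I pressed it home with about 6 N on the bar side of the middle and again on the stop side.

**Last checks**
- **Flatness:** the face was felt at 44.3–44.4 mm at two points about 36 mm apart along the length. The block is therefore flat, its centre about 5.4 mm above the pocket.
- **Squareness:** the block is within about 0.1° of the jig in plan.
- **Bar:** the gap from bar to stop measured about 89 mm in the last picture. It must be at least the block's 90 mm, so this reading is about 1 mm short. It fits the bar pressed back about 4 mm.
- **Other blocks:** the square and strip blocks show in the same place to within about 3 pixels (5–6 mm), which is detector noise.
- **Forces:** the highest tool force I read while working was about 11 N, and the arm ended clear of everything.

**Checks that disagreed**
- Camera-based lengths along the jig were off by 1 to 1.5 mm.
- An early camera fit showed the block tilted about 1.8° in the grip. Touching the packing put its edge about 2.5 mm higher than that fit.

I relied on the felt contacts instead.

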